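# Close up the closet's moisture absorber

### The arm

A 7-joint arm with a two-finger parallel gripper is mounted at the origin on the work surface. World frame = base frame: x ahead of the robot, y to its left, z up, the work surface at z = 0. Lengths are in m, angles in rad, forces in N, time in s.
With the tool pointing down it reaches from about 0.425 to 1.025 m from the base axis. Payload 3.6 kg.
Tool frame: the origin (TCP) lies at the very end of the fingers, on their centre line; the grasp point (between the pads) lies 19 mm behind it; z points along the fingers, y is the line along which they close (so a half turn about z gives the same grasp; the last joint's range is limited). The gripper opens to 85 mm and grips with 20 to 120 N. Pads are 22 mm wide; open, the fingers measure 114 mm over their backs; the gripper's body (76 mm by 85 mm) begins 54 mm behind the grasp point. The pads swing forward as they close: fully open they stand 13 mm farther back than shut.
Start: joints at [-1.347, 0.591, 0.048, 1.609, -0.033, 0.943, -0.034], TCP at [0.226, 0.689, 0.231] pointing down, gripper open.
Joint ranges: [-2.69, 2.69], [-0.47, 2.24], [-1.27, 1.36], [0.19, 2.51], [-1.53, 4.68], [0.08, 2.07], [-3.09, 3.09]. Speed limits (rad/s): [2.57, 2.57, 3.14, 3.14, 3.14, 3.14, 3.14].

### API

Orientations are given as a 3x3 rotation matrix whose columns are the frame's x, y, z axes.
In Python, from workcell import readout, get_image, manip gives the robot as it stands.
- The arm moves only by the tool send_rows, never from a script. Its argument "motion" is a list of rows, each an object of numbers: "ax", "ay", "az": the turn, a rotation vector about the tool's x, y, z in rad; "dx", "dy", "dz": the shift along the tool's x, y, z in cm; "grip": the opening, from 0 (shut) to 1 (fully open). A call has 1 to 5 rows; each row shifts and turns the commanded pose from where the row before left it, along the tool's axes as they then stand; what a row does not reach is not made up. A row lasts 1/12 s, in which the tool goes at most 41.7 mm and 7.16 degrees, less where a joint would pass 70% of its speed; a pose out of reach is approached as far as the arm can. A call with a gripper value outside its range is refused whole. The fingers move at their own pace and stop on an object; the grip force is fixed at half the most. Time passes only in rows, so rows that do not move let the fingers close. It gives the time, the measured TCP pose, the force, the opening and the grip force at its end, in the units of the state.
- readout.read_state(): the state, without advancing time (a new reading comes with each control period).
- get_image(name): name is "scene" or "top"; returns a dict with "frame" (420x560x3 uint8, red, green, blue), "range_z" (420x560 float32, m along the optical axis (not along the pixel's ray), 0 where there is no reading), "fov_y" (degrees; the focal length in pixels is half the picture's height over the tangent of half this angle, whatever the lens; pixels are square), "cx", "cy" (the principal point, pixels), "D" ([k1, k2, p1, p2, k3] as OpenCV has them; the pictures are not rectified), "R" (3x3) and "t" (3): a world point X has camera coordinates R X + t. Camera axes: x right, y down, z forward; pixel columns grow to the right and rows downward; lengths in m; the calibration is good to about 2 mm. A picture is of the moment at which its call begins.
- manip.close_job(): hands the job in; it is judged then, once.
The state is a dict: "time": time; "joint_positions": joint angles; "joint_velocities": joint speeds; "joint_torque": joint torques, N m; "tcp_pos": TCP position; "tcp_rot": TCP orientation; "wrist_force": force on the tool from outside, world axes, zero at the start; "moment": the same for the moment, N m; "width": finger opening in m; "grip_force": force on a finger pad.
Only numpy, scipy, OpenCV 4.12 (cv2) and the standard library are available. Lean on these libraries where they do the work, as an engineer would, in place of code of your own. Each camera call takes 0.05 s, during which the arm holds its last target. There are 200 camera calls.

### The job

Close up the moisture absorber on the closet shelf: set its screw cap level on the filler neck, turn it back until it drops into the thread starts, then screw it clockwise fully home; and slide the flush vent shutter fully shut. Let go of everything and leave the tin, the brush and the shoe box where they are, upright.

Things in the scene. Friction and masses are not known exactly. Their poses are not given: they have to be found in the camera images.
- cap_mid (a point): The grey ribbed screw cap, loose, open side down on the shelf: a round cup 60 mm across, 28 mm high, 45 g, skirt 3 mm and top 4 mm thick. This point is its centre, half-way up (14 mm above its lower edge), z along its axis. Inside, 4 mm above the lower edge, three round lugs 4 mm thick stick inwards, 120 degrees apart; their bearing cannot be seen from outside.
- neck_rim (a point): Centre of the open mouth, at the rim, of the threaded filler neck that stands up from the top of the fixed white housing; z up. The neck is 36 mm high and 41 mm across (tapering to 34 mm at the rim), its thread 52 mm across; the cap has about 1.2 mm of radial play on it. Right-handed thread with three starts, 120 degrees apart.
- neck_land (a point): On the neck's axis, 8 mm below the rim, at the height of three level lands. A cap set on rests with its lugs on them (cap_mid 4 mm above the rim; 8 mm if on the raised stops) and stops block it clockwise. Turned back (anticlockwise from above) at most 120 degrees, pushed lightly down if held, it drops about 7 mm into the notches (the thread starts) and meets the stops.
- neck_home (a point): On the neck's axis, 10 mm below the rim: where cap_mid lies when the cap is fully home, its top on the rim. In the thread starts cap_mid lies about 7 mm higher; from there the cap screws down clockwise, falling 4.8 mm per radian, and is home after about 80 degrees; about 15 degrees more wedge it tight, and it then turns no further.
- unit: The moisture absorber's white housing, fixed to the shelf: 260 mm long along its x, 110 mm wide along its y, flat top 60 mm above the shelf. Origin on the shelf surface; the housing runs from x = -125 to +135 mm. The filler neck stands at x = -75 mm, y = 0; the vent recess lies at x = 13 to 122 mm.
- vent_top (a point): Centre of the upper face of the vent shutter: a flat grey plate without a handle, 50 mm along the housing's x and 60 mm wide, lying flush with the housing's top in a recess. It slides along the housing's x only; it shuts towards the neck (-x of the housing). Press down on it with the fingertips (about 5 to 15 N) and drag: it needs about 1 to 2 N and stays where it is left.
- vent (a joint): Travel of the vent shutter in m: 0 is fully open (slots uncovered), 0.055 is fully shut, against its end stop over the slots.
- polish_tin: Bystander: flat round dark steel tin, 79 mm across, 24 mm high. Origin at the centre of its underside.
- clothes_brush: Bystander: wooden clothes brush lying bristles down, 140 mm long (its x), 45 mm wide, 40 mm high. Origin at the centre of its underside.
- shoebox: Bystander: closed small shoe box, 186 mm (its x) by 116 mm, 84 mm high. Origin at the centre of its underside.

How it is judged:
By the outcome, as a careful person would: the job done as asked, in the order asked, and still so for the second after the job is handed in, with the robot touching nothing.
It also fails if it takes over 72 s, if anything falls off the work surface, if the arm or the gripper's body presses on something with over 40 N, if the wrist force passes 120 N, or if a joint passes its speed limit or range.

## Working session

There is one attempt and no reset: what is moved stays moved. The work goes in short steps, Python scripts to look and compute and a tool call to move; the robot and the scene stay as the last step left them, time stands still between calls to the robot, and variables do not carry over. Pictures are saved under pics/ and viewed, at most 10 in all, crops included, and the job is handed in when it is done.

Besides the shell and the picture viewer there is one more tool, called after "Call:" as name([rows], argument=value, ...), one row to a line, values as JSON. send_rows: Moves the arm, as the interface text tells. Its arguments: {"type":"object","properties":{"motion":{"type":"array","items":{"type":"object","properties":{"ax":{"type":"number"},"ay":{"type":"number"},"az":{"type":"number"},"dx":{"type":"number"},"dy":{"type":"number"},"dz":{"type":"number"},"grip":{"type":"number"}}}}},"required":["motion"]}

```bash
ls; mkdir -p pics; python3 - <<'E'
from workcell import readout,get_image
import cv2,numpy as np
s=readout.read_state();print({k:np.round(v,3).tolist() for k,v in s.items()})
for n in("scene","top"):
    d=get_image(n);cv2.imwrite(f"pics/{n}0.png",d["frame"][:,:,::-1]);np.savez(f"{n}0.npz",**d)
    print(n,d["fov_y"],d["cx"],d["cy"],d["D"],(-d["R"].T@d["t"]).round(3),d["R"].round(3).tolist())
E
```

```text
pics
{'time': 0.0, 'joint_positions': [-1.347, 0.592, 0.048, 1.61, -0.033, 0.943, -0.034], 'joint_velocities': [-0.001, 0.002, 0.001, -0.002, 0.001, -0.001, -0.001], 'joint_torque': [-0.001, -54.869, 1.547, -19.812, 0.009, 0.009, 0.0], 'tcp_pos': [0.226, 0.688, 0.23], 'tcp_rot': [[-0.95, 0.311, -0.001], [0.311, 0.95, -0.002], [-0.0, -0.002, -1.0]], 'wrist_force': [0.925, -0.192, 0.323], 'moment': [-0.037, -0.035, 0.055], 'grip_force': 0.0, 'width': 0.085}
scene 55.783591940069634 281.5749980593762 206.02238706299514 [-0.0752263  0.         0.         0.         0.       ] [1.012 0.312 0.729] [[-0.559, 0.829, -0.017], [0.649, 0.425, -0.631], [-0.516, -0.364, -0.775]]
top 46.79069641828099 274.94600003275673 197.22663159110488 [-0.04628701  0.          0.          0.          0.        ] [0.364 0.007 1.001] [[0.125, -0.992, 0.002], [-0.968, -0.123, -0.219], [0.218, 0.025, -0.976]]
```

View pics/scene0.png

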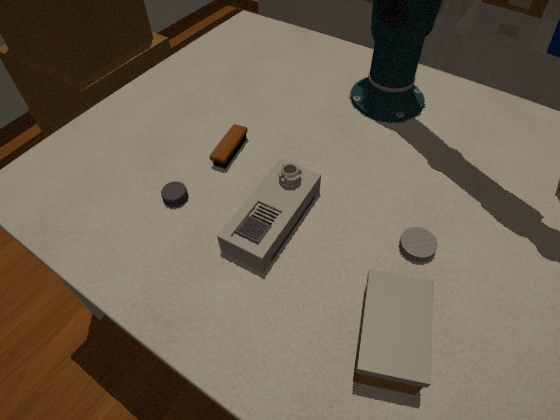

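View pics/top0.png

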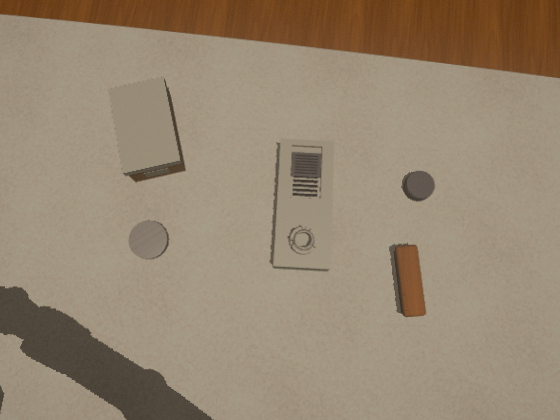

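Top view: dark disc at (419,185), lighter larger disc at (148,240), housing with its neck at (302,240), open shutter at (306,165), brush at (409,280) and shoe box at (145,125). I'll use the sizes to tell the cap from the tin.

```bash
cat > h.py <<'E'
import numpy as np,cv2
def K(d):
    f=d["frame"].shape[0]/2/np.tan(np.radians(float(d["fov_y"]))/2)
    return np.array([[f,0,float(d["cx"])],[0,f,float(d["cy"])],[0,0,1]])
def rays(d,p):
    u=cv2.undistortPoints(np.array(p,np.float64).reshape(-1,1,2),K(d),np.array(d["D"],float))[:,0]
    return np.c_[u,np.ones(len(u))]
def onplane(d,p,z):
    r=rays(d,p)@d["R"]; c=-d["R"].T@d["t"]
    return c+r*((z-c[2])/r[:,2])[:,None]
def cloud(d):
    H,W=d["range_z"].shape
    v,u=np.mgrid[:H,:W]
    r=rays(d,np.c_[u.ravel(),v.ravel()])*d["range_z"].reshape(-1,1)
    return ((r-d["t"])@d["R"]).reshape(H,W,3)
E
python3 - <<'E'
from h import *
for n in("top","scene"):
    d=dict(np.load(f"{n}0.npz"));P=cloud(d);Z=P[...,2]
    ok=d["range_z"]>0
    print(n,"table",np.median(Z[ok&(abs(Z)<.02)]))
    m=(ok&(Z>.012)&(Z<.12)&(P[...,0]>.3)).astype(np.uint8)
    N,L,S,C=cv2.connectedComponentsWithStats(m)
    for i in range(1,N):
        if S[i,4]<150: continue
        z=Z[L==i];zt=np.percentile(z,90)
        t=((L==i)&(Z>zt-.006)).astype(np.uint8)
        c=max(cv2.findContours(t,0,1)[0],key=cv2.contourArea)[:,0]
        w=onplane(d,c,zt)[:,:2]*1000
        print(S[i],C[i].round(),"z90",zt.round(4),"max",z.max().round(3),"col",d["frame"][L==i].mean(0).round())
        print("   circ",[np.round(q,1) for q in cv2.minEnclosingCircle(w.astype(np.float32))],"rect",[np.round(q,1) for q in cv2.minAreaRect(w.astype(np.float32))])
    # neck
    nk=ok&(Z>.085)&(Z<.11)&(P[...,0]>.3)&(abs(P[...,1])<.15)
    v,u=np.nonzero(nk);
    if len(u): print("neck top",u.mean(),v.mean(),P[nk].mean(0).round(4),P[nk].min(0).round(3),P[nk].max(0).round(3),len(u))
d=dict(np.load("top0.npz"));
a=cv2.resize(d["frame"][130:280,260:345,::-1],None,fx=4,fy=4,interpolation=2);cv2.imwrite("pics/nk.png",np.clip(a*1.5,0,255).astype(np.uint8))
E
```

```text
top table -0.00024881471149162325
[ 109   76   76  105 5736] [146. 129.] z90 0.0853 max 0.089 col [142. 131. 112.]
   circ [array([685.7, 311.9]), np.float64(109.0)] rect [array([685.2, 312.7]), array([188.4, 117.1]), np.float64(20.7)]
[ 273  139   61  132 7249] [303. 205.] z90 0.0626 max 0.098 col [142. 131. 113.]
   circ [array([571.4, -27.4]), np.float64(140.0)] rect [array([571.1, -26.3]), array([259.8, 109.7]), np.float64(4.0)]
[404 171  31  30 714] [419. 185.] z90 0.03 max 0.033 col [95. 85. 77.]
   circ [array([ 644.5, -262.9]), np.float64(30.8)] rect [array([ 645.2, -262.6]), array([57.7, 59.6]), np.float64(7.2)]
[ 128  221   40   38 1189] [148. 240.] z90 0.0256 max 0.03 col [132. 121. 108.]
   circ [array([462. , 277.5]), np.float64(39.9)] rect [array([463. , 277.3]), array([75. , 79.2]), np.float64(2.7)]
[ 395  245   31   72 1642] [410. 280.] z90 0.0423 max 0.046 col [125.  83.  51.]
   circ [array([ 446. , -253.1]), np.float64(69.9)] rect [array([ 445.7, -252.2]), array([137.,  45.]), np.float64(11.7)]
neck top 302.79250720461096 240.29106628242076 [ 0.4908 -0.0318  0.091 
[... 678 characters left out ...]
64(3.5)]
[161 182  26  23 479] [174. 193.] z90 0.0291 max 0.031 col [61. 54. 53.]
   circ [array([ 650.3, -257.6]), np.float64(32.3)] rect [array([ 649.9, -257.2]), array([60. , 61.1]), np.float64(33.2)]
[399 227  39  33 973] [418. 243.] z90 0.0258 max 0.029 col [109. 101.  92.]
   circ [array([466. , 279.4]), np.float64(41.2)] rect [array([465.7, 279.8]), array([79.1, 79.1]), np.float64(52.6)]
[ 354  270   79  123 8031] [395. 333.] z90 0.0854 max 0.088 col [128. 119. 103.]
   circ [array([687.8, 316.3]), np.float64(108.6)] rect [array([688. , 315.8]), array([187.5, 117.1]), np.float64(20.5)]
neck top 289.35 172.3125 [ 0.4974 -0.0282  0.0904] [ 0.468 -0.056  0.085] [ 0.52  -0.004  0.097] 240
```

View pics/nk.png

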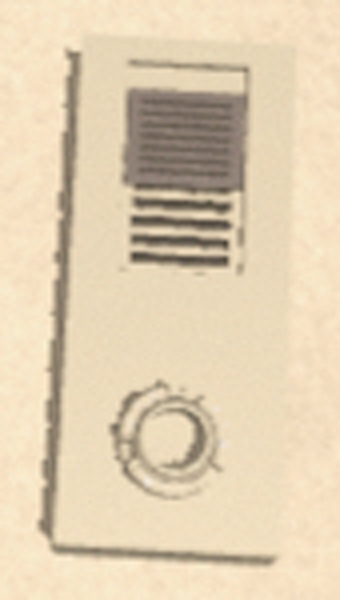

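The 60 mm disc at (0.647,-0.260) is the cap and the 79 mm one is the tin. The neck is at about (0.494,-0.030) with housing yaw about 3.7°. I'll swing on an arc towards the cap.

Call:
send_rows([
  {"dx": -3.8, "az": 0.0545},
  {"dx": -3.8, "az": 0.0545},
  {"dx": -3.8, "az": 0.0545},
  {"dx": -3.8, "az": 0.0545},
  {"dx": -3.8, "az": 0.0545},
])

```text
invalid input at $.motion[0]: expected keys ax, ay, az, dx, dy, dz, grip
```

```bash
cat > s.py <<'E'
from workcell import readout
import numpy as np
s=readout.read_state()
for k in("time","joint_positions","tcp_pos","tcp_rot","wrist_force","moment","width","grip_force"): print(k,np.round(s[k],4).tolist())
E
python3 s.py
```

```text
time 0.1
joint_positions [-1.3475, 0.592, 0.0483, 1.6097, -0.0333, 0.9427, -0.0337]
tcp_pos [0.2256, 0.6882, 0.2302]
tcp_rot [[-0.9503, 0.3115, -0.0005], [0.3115, 0.9503, -0.002], [-0.0001, -0.0021, -1.0]]
wrist_force [0.5895, -0.9126, -0.7758]
moment [0.0174, -0.0456, -0.0271]
width 0.0852
grip_force 0.0
```

All keys are required in every row.

Call:
send_rows([
  {"ax": 0, "ay": 0, "az": 0.0545, "dx": -3.8, "dy": 0, "dz": 0, "grip": 1},
  {"ax": 0, "ay": 0, "az": 0.0545, "dx": -3.8, "dy": 0, "dz": 0, "grip": 1},
  {"ax": 0, "ay": 0, "az": 0.0545, "dx": -3.8, "dy": 0, "dz": 0, "grip": 1},
  {"ax": 0, "ay": 0, "az": 0.0545, "dx": -3.8, "dy": 0, "dz": 0, "grip": 1},
  {"ax": 0, "ay": 0, "az": 0.0545, "dx": -3.8, "dy": 0, "dz": 0, "grip": 1},
])

```text
time: 0.52
tcp_pos: [0.3998, 0.6098, 0.2307]
tcp_rot: [[-0.83, 0.558, -0.0], [0.558, 0.83, -0.001], [-0.0, -0.001, -1.0]]
wrist_force: [0.8, -0.4, -0.2]
width: 0.0854
grip_force: 0.0
```

```bash
python3 s.py
```

```text
time 0.5167
joint_positions [-1.1331, 0.6, 0.1264, 1.6007, -0.0876, 0.947, 0.0019]
tcp_pos [0.3998, 0.6098, 0.2307]
tcp_rot [[-0.8301, 0.5577, -0.0002], [0.5577, 0.8301, -0.0006], [-0.0002, -0.0006, -1.0]]
wrist_force [0.7865, -0.4371, -0.1931]
moment [0.0505, -0.0062, 0.0268]
width 0.0854
grip_force 0.0
```

Call:
send_rows([
  {"ax": 0, "ay": 0, "az": 0.0545, "dx": -3.8, "dy": 0, "dz": 0, "grip": 1},
  {"ax": 0, "ay": 0, "az": 0.0545, "dx": -3.8, "dy": 0, "dz": 0, "grip": 1},
  {"ax": 0, "ay": 0, "az": 0.0545, "dx": -3.8, "dy": 0, "dz": 0, "grip": 1},
  {"ax": 0, "ay": 0, "az": 0.0545, "dx": -3.8, "dy": 0, "dz": 0, "grip": 1},
  {"ax": 0, "ay": 0, "az": 0.0545, "dx": -3.8, "dy": 0, "dz": 0, "grip": 1},
])

```text
time: 0.93
tcp_pos: [0.5446, 0.4876, 0.2307]
tcp_rot: [[-0.649, 0.761, -0.0], [0.761, 0.649, -0.0], [-0.0, -0.001, -1.0]]
wrist_force: [0.8, 1.0, 0.4]
width: 0.0856
grip_force: 0.0
```

Call:
send_rows([
  {"ax": 0, "ay": 0, "az": 0.0545, "dx": -3.8, "dy": 0, "dz": 0, "grip": 1},
  {"ax": 0, "ay": 0, "az": 0.0545, "dx": -3.8, "dy": 0, "dz": 0, "grip": 1},
  {"ax": 0, "ay": 0, "az": 0.0545, "dx": -3.8, "dy": 0, "dz": 0, "grip": 1},
  {"ax": 0, "ay": 0, "az": 0.0545, "dx": -3.8, "dy": 0, "dz": 0, "grip": 1},
  {"ax": 0, "ay": 0, "az": 0.0545, "dx": -3.8, "dy": 0, "dz": 0, "grip": 1},
])

```text
time: 1.35
tcp_pos: [0.6512, 0.331, 0.2307]
tcp_rot: [[-0.421, 0.907, -0.001], [0.907, 0.421, -0.0], [-0.0, -0.001, -1.0]]
wrist_force: [-0.1, -0.2, 0.8]
width: 0.0854
grip_force: 0.0
```

Call:
send_rows([
  {"ax": 0, "ay": 0, "az": 0.0545, "dx": -3.8, "dy": 0, "dz": 0, "grip": 1},
  {"ax": 0, "ay": 0, "az": 0.0545, "dx": -3.8, "dy": 0, "dz": 0, "grip": 1},
  {"ax": 0, "ay": 0, "az": 0.0545, "dx": -3.8, "dy": 0, "dz": 0, "grip": 1},
  {"ax": 0, "ay": 0, "az": 0.0545, "dx": -3.8, "dy": 0, "dz": 0, "grip": 1},
  {"ax": 0, "ay": 0, "az": 0.0545, "dx": -3.8, "dy": 0, "dz": 0, "grip": 1},
])

```text
time: 1.77
tcp_pos: [0.7117, 0.1515, 0.2307]
tcp_rot: [[-0.161, 0.987, -0.001], [0.987, 0.161, -0.0], [-0.0, -0.001, -1.0]]
wrist_force: [0.3, -0.0, -0.7]
width: 0.0855
grip_force: 0.0
```

Call:
send_rows([
  {"ax": 0, "ay": 0, "az": 0.0545, "dx": -3.8, "dy": 0, "dz": 0, "grip": 1},
  {"ax": 0, "ay": 0, "az": 0.0545, "dx": -3.8, "dy": 0, "dz": 0, "grip": 1},
  {"ax": 0, "ay": 0, "az": 0.0545, "dx": -3.8, "dy": 0, "dz": 0, "grip": 1},
  {"ax": 0, "ay": 0, "az": 0.0545, "dx": -3.8, "dy": 0, "dz": 0, "grip": 1},
  {"ax": 0, "ay": 0, "az": 0.0545, "dx": -3.8, "dy": 0, "dz": 0, "grip": 1},
])

```text
time: 2.18
tcp_pos: [0.7217, -0.0376, 0.2307]
tcp_rot: [[0.111, 0.994, -0.001], [0.994, -0.111, -0.0], [-0.0, -0.001, -1.0]]
wrist_force: [0.2, -0.0, -0.5]
width: 0.0859
grip_force: 0.0
```

```bash
python3 s.py; cat > to.py <<'E'
# usage: to.py x y z : shift in tool axes (cm) to reach the world point
import sys,numpy as np
from workcell import readout
s=readout.read_state();p=np.array(sys.argv[1:4],float)
R=np.array(s["tcp_rot"]);print("tool shift cm",(R.T@(p-s["tcp_pos"])*100).round(2), "tilt fix rotvec",np.cross([0,0,1],R.T@[0,0,-1]).round(4))
E
python3 to.py .6475 -.26 .23
```

```text
time 2.1833
joint_positions [-0.2763, 0.6223, 0.4221, 1.6263, -0.2962, 0.9575, 0.1367]
tcp_pos [0.7217, -0.0376, 0.2307]
tcp_rot [[0.1107, 0.9939, -0.0005], [0.9939, -0.1107, -0.0], [-0.0001, -0.0005, -1.0]]
wrist_force [0.1829, -0.0253, -0.5258]
moment [0.03, -0.0383, -0.0183]
width 0.0859
grip_force 0.0
tool shift cm [-22.92  -4.91   0.08] tilt fix rotvec [-0.0005  0.0001  0.    ]
```

Call:
send_rows([
  {"ax": 0, "ay": 0, "az": 0, "dx": -3.27, "dy": -0.7, "dz": 1, "grip": 1},
  {"ax": 0, "ay": 0, "az": 0, "dx": -3.27, "dy": -0.7, "dz": 1, "grip": 1},
  {"ax": 0, "ay": 0, "az": 0, "dx": -3.27, "dy": -0.7, "dz": 1, "grip": 1},
  {"ax": 0, "ay": 0, "az": 0, "dx": -3.27, "dy": -0.7, "dz": 1, "grip": 1},
  {"ax": 0, "ay": 0, "az": 0, "dx": -3.27, "dy": -0.7, "dz": 1, "grip": 1},
])

```text
time: 2.6
tcp_pos: [0.6683, -0.1958, 0.1804]
tcp_rot: [[0.108, 0.994, -0.001], [0.994, -0.108, 0.0], [0.0, -0.001, -1.0]]
wrist_force: [0.9, 0.7, -0.2]
width: 0.0853
grip_force: 0.0
```

Call:
send_rows([
  {"ax": 0, "ay": 0, "az": 0, "dx": -3.27, "dy": -0.7, "dz": 2, "grip": 1},
  {"ax": 0, "ay": 0, "az": 0, "dx": -3.27, "dy": -0.7, "dz": 3, "grip": 1},
  {"ax": 0, "ay": 0, "az": 0, "dx": 0, "dy": 0, "dz": 3, "grip": 1},
  {"ax": 0, "ay": 0, "az": 0, "dx": 0, "dy": 0, "dz": 3, "grip": 1},
  {"ax": 0, "ay": 0, "az": 0, "dx": 0, "dy": 0, "dz": 0, "grip": 1},
])

```text
time: 3.02
tcp_pos: [0.644, -0.2544, 0.067]
tcp_rot: [[0.11, 0.994, -0.011], [0.994, -0.11, 0.005], [0.003, -0.012, -1.0]]
wrist_force: [-0.8, 0.9, -1.1]
width: 0.0856
grip_force: 0.0
```

```bash
python3 s.py;python3 to.py .6475 -.26 0
```

```text
time 3.0167
joint_positions [0.1024, 0.7732, 0.3235, 1.7818, -0.3718, 0.6597, 0.5295]
tcp_pos [0.644, -0.2544, 0.067]
tcp_rot [[0.1098, 0.9939, -0.0114], [0.9939, -0.1098, 0.0047], [0.0034, -0.0118, -0.9999]]
wrist_force [-0.7954, 0.8788, -1.0967]
moment [0.0683, 0.0018, 0.0214]
width 0.0856
grip_force 0.0
tool shift cm [-0.54  0.49  6.7 ] tilt fix rotvec [-0.0118 -0.0034  0.    ]
```

Call:
send_rows([
  {"ax": 0, "ay": 0, "az": 0, "dx": 0, "dy": 0, "dz": 0, "grip": 1},
])

```text
time: 3.1
tcp_pos: [0.6476, -0.2548, 0.0716]
tcp_rot: [[0.108, 0.994, -0.004], [0.994, -0.108, 0.002], [0.002, -0.005, -1.0]]
wrist_force: [0.3, 0.0, 0.0]
width: 0.0854
grip_force: 0.0
```

```bash
python3 to.py .6475 -.26 0
```

```text
tool shift cm [-0.53  0.08  7.16] tilt fix rotvec [-0.0046 -0.0017  0.    ]
```

Call:
send_rows([
  {"ax": 0, "ay": 0, "az": 0, "dx": -0.25, "dy": 0, "dz": 1.2, "grip": 1},
  {"ax": 0, "ay": 0, "az": 0, "dx": -0.25, "dy": 0, "dz": 1.2, "grip": 1},
  {"ax": 0, "ay": 0, "az": 0, "dx": 0, "dy": 0, "dz": 1.2, "grip": 1},
  {"ax": 0, "ay": 0, "az": 0, "dx": 0, "dy": 0, "dz": 1.2, "grip": 1},
  {"ax": 0, "ay": 0, "az": 0, "dx": 0, "dy": 0, "dz": 0, "grip": 1},
])

```text
time: 3.52
tcp_pos: [0.6469, -0.2597, 0.0228]
tcp_rot: [[0.108, 0.994, -0.004], [0.994, -0.108, 0.002], [0.001, -0.004, -1.0]]
wrist_force: [-0.8, -0.0, -0.6]
width: 0.0854
grip_force: 0.0
```

```bash
python3 to.py .6475 -.26 0
```

```text
tool shift cm [-0.03  0.07  2.28] tilt fix rotvec [-0.004  -0.0014  0.    ]
```

Call:
send_rows([
  {"ax": -0.004, "ay": -0.0014, "az": 0, "dx": 0, "dy": 0, "dz": 0.8, "grip": 1},
  {"ax": 0, "ay": 0, "az": 0, "dx": 0, "dy": 0, "dz": 0.8, "grip": 1},
  {"ax": 0, "ay": 0, "az": 0, "dx": 0, "dy": 0, "dz": 0.5, "grip": 1},
  {"ax": 0, "ay": 0, "az": 0, "dx": 0, "dy": 0, "dz": 0, "grip": 1},
  {"ax": 0, "ay": 0, "az": 0, "dx": 0, "dy": 0, "dz": 0, "grip": 0.6},
])

```text
time: 3.93
tcp_pos: [0.6484, -0.2608, 0.0042]
tcp_rot: [[0.108, 0.994, 0.003], [0.994, -0.108, -0.002], [-0.001, 0.004, -1.0]]
wrist_force: [0.9, 0.1, 0.1]
width: 0.0754
grip_force: 0.0
```

Call:
send_rows([
  {"ax": 0, "ay": 0, "az": 0, "dx": 0, "dy": 0, "dz": 0, "grip": 0.6},
  {"ax": 0, "ay": 0, "az": 0, "dx": 0, "dy": 0, "dz": 0, "grip": 0.5},
  {"ax": 0, "ay": 0, "az": 0, "dx": 0, "dy": 0, "dz": 0, "grip": 0.4},
  {"ax": 0, "ay": 0, "az": 0, "dx": 0, "dy": 0, "dz": 0, "grip": 0.4},
])

```text
time: 4.27
tcp_pos: [0.6493, -0.2614, 0.0054]
tcp_rot: [[0.108, 0.994, 0.005], [0.994, -0.108, -0.003], [-0.002, 0.006, -1.0]]
wrist_force: [0.6, -0.9, 3.3]
width: 0.0584
grip_force: 64.6
```

```bash
python3 s.py
```

```text
time 4.2667
joint_positions [0.1383, 0.8551, 0.278, 1.7868, -0.4059, 0.55, 0.5648]
tcp_pos [0.6493, -0.2614, 0.0054]
tcp_rot [[0.1083, 0.9941, 0.0055], [0.9941, -0.1083, -0.0027], [-0.002, 0.0058, -1.0]]
wrist_force [0.6063, -0.9284, 3.3474]
moment [0.0058, 0.059, -0.0421]
width 0.0584
grip_force 64.5569
```

Call:
send_rows([
  {"ax": 0.004, "ay": 0.002, "az": 0, "dx": 0, "dy": 0, "dz": -1, "grip": 0.4},
  {"ax": 0, "ay": 0, "az": 0, "dx": 0, "dy": 0, "dz": -2.5, "grip": 0.4},
  {"ax": 0, "ay": 0, "az": 0, "dx": 0, "dy": 0, "dz": -2.5, "grip": 0.4},
  {"ax": 0, "ay": 0, "az": 0, "dx": 0, "dy": 0, "dz": -2.5, "grip": 0.4},
  {"ax": 0, "ay": 0, "az": 0, "dx": 0, "dy": 0, "dz": -2.5, "grip": 0.4},
])

```text
time: 4.68
tcp_pos: [0.648, -0.2607, 0.1158]
tcp_rot: [[0.108, 0.994, -0.001], [0.994, -0.108, 0.001], [0.001, -0.001, -1.0]]
wrist_force: [0.1, 0.1, -0.5]
width: 0.0584
grip_force: 64.4
```

Call:
send_rows([
  {"ax": 0, "ay": 0, "az": 0, "dx": 2.4, "dy": -2, "dz": -2, "grip": 0.4},
  {"ax": 0, "ay": 0, "az": 0, "dx": 2.4, "dy": -2, "dz": -1.5, "grip": 0.4},
  {"ax": 0, "ay": 0, "az": 0, "dx": 2.4, "dy": -2, "dz": 0, "grip": 0.4},
  {"ax": 0, "ay": 0, "az": 0, "dx": 2.4, "dy": -2, "dz": 0, "grip": 0.4},
  {"ax": 0, "ay": 0, "az": 0, "dx": 2.4, "dy": -2, "dz": 0, "grip": 0.4},
])

```text
time: 5.1
tcp_pos: [0.5611, -0.1297, 0.1505]
tcp_rot: [[0.108, 0.994, 0.001], [0.994, -0.108, 0.001], [0.001, 0.001, -1.0]]
wrist_force: [0.2, 0.3, -0.9]
width: 0.0584
grip_force: 64.4
```

Call:
send_rows([
  {"ax": 0, "ay": 0, "az": 0, "dx": 2.4, "dy": -2, "dz": 0, "grip": 0.4},
  {"ax": 0, "ay": 0, "az": 0, "dx": 2.4, "dy": -2, "dz": 0, "grip": 0.4},
  {"ax": 0, "ay": 0, "az": 0, "dx": 2.4, "dy": -2, "dz": 0, "grip": 0.4},
  {"ax": 0, "ay": 0, "az": 0, "dx": 0, "dy": 0, "dz": 0, "grip": 0.4},
  {"ax": 0, "ay": 0, "az": 0, "dx": 0, "dy": 0, "dz": 0, "grip": 0.4},
])

```text
time: 5.52
tcp_pos: [0.5089, -0.0507, 0.1499]
tcp_rot: [[0.105, 0.994, -0.001], [0.994, -0.105, 0.002], [0.002, -0.001, -1.0]]
wrist_force: [0.1, -0.2, -0.2]
width: 0.0583
grip_force: 64.5
```

```bash
python3 s.py; python3 to.py .494 -.03 .15; python3 - <<'E'
from workcell import get_image
import cv2,numpy as np
o=[]
for n in("scene","top"):
    d=get_image(n);np.savez(f"{n}1.npz",**d)
    c=d["frame"][60:280,170:400] if n=="scene" else d["frame"][130:350,190:420]
    o.append(cv2.resize(c,(399,380),interpolation=2)[:,:,::-1])
cv2.imwrite("pics/m1.png",np.clip(np.hstack(o)*1.5,0,255).astype(np.uint8))
E
```

```text
time 5.5167
joint_positions [-0.2802, 0.477, 0.3908, 2.164, -0.3394, 0.5594, 0.2568]
tcp_pos [0.5089, -0.0507, 0.1499]
tcp_rot [[0.1047, 0.9945, -0.0013], [0.9945, -0.1047, 0.0019], [0.0018, -0.0015, -1.0]]
wrist_force [0.1206, -0.247, -0.1591]
moment [-0.008, 0.0049, 0.0036]
width 0.0583
grip_force 64.4657
tool shift cm [ 1.9  -1.7  -0.01] tilt fix rotvec [-0.0015 -0.0018  0.    ]
```

View pics/m1.png

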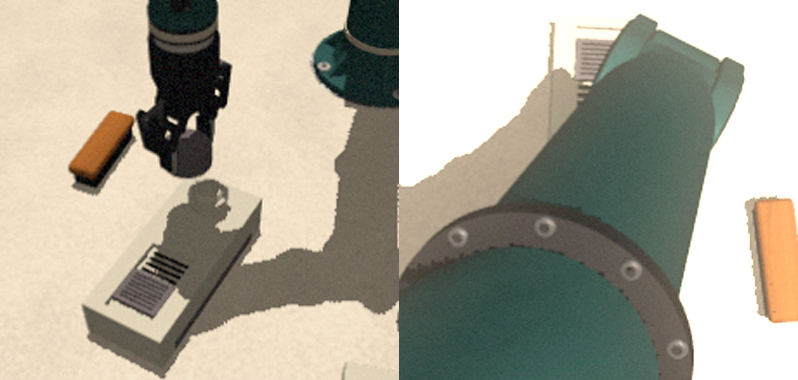

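The scene view shows the cap held level at crop (192,152), just short of the neck at (208,195). The arm hides the top view. I'll fit the cap in the scene cloud to compare it with the neck in the same camera.

```bash
cat > cap.py <<'E'
import sys
from h import *
from scipy.optimize import least_squares
def fitcap(d,c0,zlo,zhi,r=.03):
    P=cloud(d);f=d["frame"].astype(int)
    m=(d["range_z"]>0)&(np.hypot(P[...,0]-c0[0],P[...,1]-c0[1])<.042)&(P[...,2]>zlo)&(P[...,2]<zhi)
    q=P[m]
    s=least_squares(lambda c:np.hypot(q[:,0]-c[0],q[:,1]-c[1])-r,c0,loss="soft_l1",f_scale=.0015)
    return s.x,m.sum(),q[:,2].min(),q[:,2].max(),np.median(abs(s.fun))
if __name__=="__main__":
    d=dict(np.load("scene1.npz"))
    print(fitcap(d,[.509,-.051],.148,.163))
    d0=dict(np.load("scene0.npz"))
    print("cap on shelf",fitcap(d0,[.65,-.257],.006,.022))
    print("neck thread",fitcap(d0,[.494,-.029],.066,.084,.026))
    print("neck collar r20.5",fitcap(d0,[.494,-.029],.066,.084,.0205))
    t0=dict(np.load("top0.npz"))
    P=cloud(d0);m=(d0["range_z"]>0)&(np.hypot(P[...,0]-.494,P[...,1]+.029)<.03)&(P[...,2]>.0925)
    q=P[m][:,:2].astype(np.float32)*1000;print("rim scene",cv2.minEnclosingCircle(q),len(q))
    P=cloud(t0);m=(t0["range_z"]>0)&(np.hypot(P[...,0]-.494,P[...,1]+.029)<.03)&(P[...,2]>.0925)
    q=P[m][:,:2].astype(np.float32)*1000;print("rim top",cv2.minEnclosingCircle(q),len(q))
E
python3 cap.py
```

```text
(array([ 0.50935473, -0.05144132]), np.int64(118), np.float64(0.14800171506215118), np.float64(0.16293795097993663), np.float64(0.0007017844408301246))
cap on shelf (array([ 0.64772837, -0.26077522]), np.int64(112), np.float64(0.006083004077599483), np.float64(0.021700307946465613), np.float64(0.0008329236706781408))
neck thread (array([ 0.4948668 , -0.03010952]), np.int64(154), np.float64(0.06795277155476029), np.float64(0.08357368563719936), np.float64(0.003617542165074811))
neck collar r20.5 (array([ 0.49658634, -0.0278926 ]), np.int64(154), np.float64(0.06795277155476029), np.float64(0.08357368563719936), np.float64(0.0013248864965442059))
rim scene ((494.5638122558594, -28.8651180267334), 20.675432205200195) 77
rim top ((495.3001708984375, -32.3252067565918), 22.42094612121582) 119
```

Call:
send_rows([
  {"ax": 0, "ay": 0, "az": 0, "dx": 1, "dy": -0.9, "dz": 0, "grip": 0.4},
  {"ax": 0, "ay": 0, "az": 0, "dx": 1, "dy": -0.75, "dz": 0, "grip": 0.4},
  {"ax": 0, "ay": 0, "az": 0, "dx": 0, "dy": 0, "dz": 1.5, "grip": 0.4},
  {"ax": 0, "ay": 0, "az": 0, "dx": 0, "dy": 0, "dz": 1.5, "grip": 0.4},
  {"ax": 0, "ay": 0, "az": 0, "dx": 0, "dy": 0, "dz": 1, "grip": 0.4},
])

```text
time: 6.03
tcp_pos: [0.4951, -0.0301, 0.1087]
tcp_rot: [[0.108, 0.994, -0.001], [0.994, -0.108, 0.001], [0.001, -0.002, -1.0]]
wrist_force: [-0.3, 0.1, -1.1]
width: 0.0584
grip_force: 64.5
```

Call:
send_rows([
  {"ax": 0, "ay": 0, "az": 0, "dx": 0, "dy": 0, "dz": 0, "grip": 0.4},
  {"ax": 0, "ay": 0, "az": 0, "dx": 0, "dy": 0, "dz": 0, "grip": 0.4},
])

```text
time: 6.2
tcp_pos: [0.4955, -0.031, 0.1092]
tcp_rot: [[0.109, 0.994, -0.002], [0.994, -0.109, 0.001], [0.0, -0.002, -1.0]]
wrist_force: [-0.5, -0.2, 0.1]
width: 0.0583
grip_force: 64.5
```

```bash
python3 s.py; python3 to.py .4945 -.029 .1
```

```text
time 6.2
joint_positions [-0.2769, 0.53, 0.3348, 2.2185, -0.3937, 0.4497, 0.2641]
tcp_pos [0.4955, -0.031, 0.1092]
tcp_rot [[0.1086, 0.9941, -0.0015], [0.9941, -0.1086, 0.0006], [0.0005, -0.0016, -1.0]]
wrist_force [-0.4738, -0.2124, 0.0753]
moment [-0.037, 0.0344, 0.0025]
width 0.0583
grip_force 64.4609
tool shift cm [ 0.19 -0.12  0.92] tilt fix rotvec [-0.0016 -0.0005  0.    ]
```

Call:
send_rows([
  {"ax": -0.0015, "ay": 0, "az": 0, "dx": 0.19, "dy": -0.12, "dz": 0.3, "grip": 0.4},
  {"ax": 0, "ay": 0, "az": 0, "dx": 0, "dy": 0, "dz": 0.4, "grip": 0.4},
  {"ax": 0, "ay": 0, "az": 0, "dx": 0, "dy": 0, "dz": 0.4, "grip": 0.4},
  {"ax": 0, "ay": 0, "az": 0, "dx": 0, "dy": 0, "dz": 0.2, "grip": 0.4},
  {"ax": 0, "ay": 0, "az": 0, "dx": 0, "dy": 0, "dz": 0, "grip": 0.4},
])

```text
time: 6.62
tcp_pos: [0.4949, -0.0291, 0.0963]
tcp_rot: [[0.108, 0.994, 0.001], [0.994, -0.108, 0.0], [0.001, 0.001, -1.0]]
wrist_force: [0.4, -0.4, -0.6]
width: 0.0582
grip_force: 64.5
```

```bash
python3 s.py; python3 to.py .4945 -.029 .091
```

```text
time 6.6167
joint_positions [-0.2637, 0.5506, 0.3125, 2.2275, -0.4111, 0.4155, 0.2757]
tcp_pos [0.4949, -0.0291, 0.0963]
tcp_rot [[0.1083, 0.9941, 0.0011], [0.9941, -0.1083, 0.0004], [0.0005, 0.001, -1.0]]
wrist_force [0.4052, -0.3595, -0.6017]
moment [-0.0457, 0.0552, 0.0319]
width 0.0582
grip_force 64.463
tool shift cm [ 0.   -0.04  0.53] tilt fix rotvec [ 0.001  -0.0005  0.    ]
```

Aligned with no contact yet. I'll lower it in small steps.

Call:
send_rows([
  {"ax": 0, "ay": 0, "az": 0, "dx": 0, "dy": 0, "dz": 0.2, "grip": 0.4},
  {"ax": 0, "ay": 0, "az": 0, "dx": 0, "dy": 0, "dz": 0, "grip": 0.4},
])

```text
time: 6.78
tcp_pos: [0.495, -0.0291, 0.0944]
tcp_rot: [[0.108, 0.994, 0.001], [0.994, -0.108, 0.0], [0.001, 0.001, -1.0]]
wrist_force: [-0.4, 0.3, -1.7]
width: 0.0581
grip_force: 64.5
```

Call:
send_rows([
  {"ax": 0, "ay": 0, "az": 0, "dx": 0, "dy": 0, "dz": 0.2, "grip": 0.4},
  {"ax": 0, "ay": 0, "az": 0, "dx": 0, "dy": 0, "dz": 0, "grip": 0.4},
])

```text
time: 6.95
tcp_pos: [0.4948, -0.0292, 0.0925]
tcp_rot: [[0.108, 0.994, 0.001], [0.994, -0.108, 0.0], [0.0, 0.001, -1.0]]
wrist_force: [0.1, 0.7, -1.6]
width: 0.0578
grip_force: 64.4
```

Call:
send_rows([
  {"ax": 0, "ay": 0, "az": 0, "dx": 0, "dy": 0, "dz": 0.1, "grip": 0.4},
  {"ax": 0, "ay": 0, "az": 0, "dx": 0, "dy": 0, "dz": 0, "grip": 0.4},
])

```text
time: 7.12
tcp_pos: [0.4947, -0.0291, 0.0914]
tcp_rot: [[0.108, 0.994, 0.001], [0.994, -0.108, 0.0], [0.0, 0.001, -1.0]]
wrist_force: [-0.0, 0.4, -1.6]
width: 0.0585
grip_force: 64.5
```

Call:
send_rows([
  {"ax": 0, "ay": 0, "az": 0, "dx": 0, "dy": 0, "dz": 0.1, "grip": 0.4},
  {"ax": 0, "ay": 0, "az": 0, "dx": 0, "dy": 0, "dz": 0, "grip": 0.4},
])

```text
time: 7.28
tcp_pos: [0.4947, -0.0291, 0.0905]
tcp_rot: [[0.108, 0.994, 0.001], [0.994, -0.108, 0.0], [0.001, 0.001, -1.0]]
wrist_force: [-0.8, -1.4, -0.2]
width: 0.0583
grip_force: 64.5
```

Call:
send_rows([
  {"ax": 0, "ay": 0, "az": 0, "dx": 0, "dy": 0, "dz": 0.1, "grip": 0.4},
  {"ax": 0, "ay": 0, "az": 0, "dx": 0, "dy": 0, "dz": 0, "grip": 0.4},
])

```text
time: 7.45
tcp_pos: [0.4947, -0.0291, 0.0894]
tcp_rot: [[0.108, 0.994, 0.001], [0.994, -0.108, 0.0], [0.0, 0.001, -1.0]]
wrist_force: [-1.1, -0.5, -0.5]
width: 0.0583
grip_force: 64.5
```

```bash
python3 s.py; python3 - <<'E'
from workcell import get_image
from cap import *
d=get_image("scene");np.savez("scene2.npz",**d)
print(fitcap(d,[.495,-.029],.088,.104))
c=d["frame"][100:240,230:350];cv2.imwrite("pics/m2.png",np.clip(cv2.resize(c,None,fx=4,fy=4,interpolation=2)[:,:,::-1]*1.8,0,255).astype(np.uint8))
E
```

```text
time 7.45
joint_positions [-0.2547, 0.5623, 0.3008, 2.2305, -0.4191, 0.3997, 0.2828]
tcp_pos [0.4947, -0.0291, 0.0894]
tcp_rot [[0.1083, 0.9941, 0.0009], [0.9941, -0.1083, 0.0004], [0.0005, 0.0009, -1.0]]
wrist_force [-1.1119, -0.5417, -0.526]
moment [-0.2014, 0.269, -0.0441]
width 0.0583
grip_force 64.4855
(array([ 0.49467226, -0.02986182]), np.int64(106), np.float64(0.08805627861947961), np.float64(0.10389709386155278), np.float64(0.0006973205139413595))
```

View pics/m2.png

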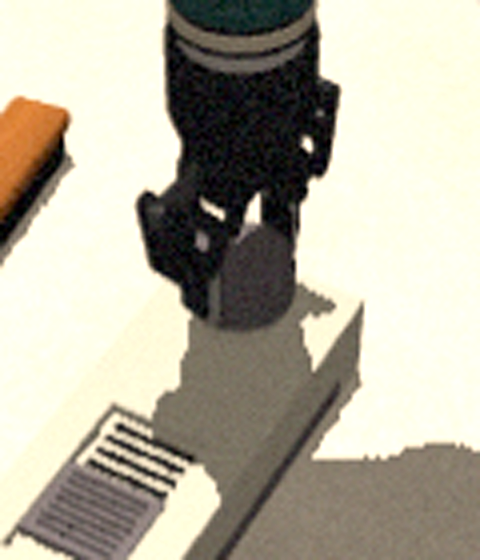

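Call:
send_rows([
  {"ax": 0, "ay": 0, "az": 0, "dx": 0, "dy": 0, "dz": 0.1, "grip": 0.4},
  {"ax": 0, "ay": 0, "az": 0, "dx": 0, "dy": 0, "dz": 0, "grip": 0.4},
])

```text
time: 7.67
tcp_pos: [0.4947, -0.0291, 0.0885]
tcp_rot: [[0.108, 0.994, 0.001], [0.994, -0.108, 0.0], [0.001, 0.001, -1.0]]
wrist_force: [-1.1, -1.1, 0.3]
width: 0.0584
grip_force: 64.5
```

```bash
python3 s.py
```

```text
time 7.6667
joint_positions [-0.2534, 0.564, 0.2991, 2.2309, -0.4203, 0.3975, 0.2837]
tcp_pos [0.4947, -0.0291, 0.0885]
tcp_rot [[0.1083, 0.9941, 0.001], [0.9941, -0.1083, 0.0004], [0.0005, 0.0009, -1.0]]
wrist_force [-1.1011, -1.0679, 0.2556]
moment [-0.2406, 0.3959, 0.0297]
width 0.0584
grip_force 64.4882
```

Call:
send_rows([
  {"ax": 0, "ay": 0, "az": 0, "dx": 0, "dy": 0, "dz": 0.1, "grip": 0.4},
  {"ax": 0, "ay": 0, "az": 0, "dx": 0, "dy": 0, "dz": 0, "grip": 0.4},
])

```text
time: 7.83
tcp_pos: [0.4947, -0.0291, 0.0874]
tcp_rot: [[0.108, 0.994, 0.001], [0.994, -0.108, 0.0], [0.0, 0.001, -1.0]]
wrist_force: [-2.1, -1.6, -1.1]
width: 0.0584
grip_force: 64.5
```

Call:
send_rows([
  {"ax": 0, "ay": 0, "az": 0, "dx": 0, "dy": 0, "dz": 0.1, "grip": 0.4},
  {"ax": 0, "ay": 0, "az": 0, "dx": 0, "dy": 0, "dz": 0, "grip": 0.4},
])

```text
time: 8.0
tcp_pos: [0.4947, -0.0291, 0.0864]
tcp_rot: [[0.108, 0.994, 0.001], [0.994, -0.108, 0.0], [0.0, 0.001, -1.0]]
wrist_force: [-2.2, -0.8, -0.8]
width: 0.0585
grip_force: 64.5
```

```bash
python3 s.py
```

```text
time 8.0
joint_positions [-0.2507, 0.5675, 0.2956, 2.2317, -0.4225, 0.3929, 0.2857]
tcp_pos [0.4947, -0.0291, 0.0864]
tcp_rot [[0.1083, 0.9941, 0.0009], [0.9941, -0.1083, 0.0004], [0.0005, 0.0009, -1.0]]
wrist_force [-2.1892, -0.7785, -0.8201]
moment [-0.2665, 0.4348, 0.0131]
width 0.0585
grip_force 64.5302
```

Call:
send_rows([
  {"ax": 0, "ay": 0, "az": 0, "dx": -0.05, "dy": -0.06, "dz": 0.1, "grip": 0.4},
  {"ax": 0, "ay": 0, "az": 0, "dx": 0, "dy": 0, "dz": 0, "grip": 0.4},
])

```text
time: 8.17
tcp_pos: [0.4948, -0.0294, 0.0855]
tcp_rot: [[0.108, 0.994, 0.002], [0.994, -0.108, 0.0], [0.001, 0.002, -1.0]]
wrist_force: [-1.1, -0.4, -1.0]
width: 0.0581
grip_force: 64.4
```

Call:
send_rows([
  {"ax": 0, "ay": 0, "az": 0, "dx": 0, "dy": 0, "dz": 0.1, "grip": 0.4},
  {"ax": 0, "ay": 0, "az": 0, "dx": 0, "dy": 0, "dz": 0, "grip": 0.4},
])

```text
time: 8.33
tcp_pos: [0.4948, -0.0294, 0.0845]
tcp_rot: [[0.108, 0.994, 0.002], [0.994, -0.108, 0.0], [0.001, 0.002, -1.0]]
wrist_force: [-0.5, -1.0, -1.0]
width: 0.0581
grip_force: 64.5
```

```bash
python3 s.py; python3 - <<'E'
from workcell import get_image
from cap import *
d=get_image("scene");np.savez("scene3.npz",**d)
print(fitcap(d,[.495,-.029],.085,.1))
# lower edge of cap along the visible wall, vs the earlier frames
for n,c0 in(("scene1",[.509,-.051]),("scene2",[.4947,-.0295]),("scene3",[.4943,-.030])):
    d=dict(np.load(n+".npz"));P=cloud(d);m=(abs(np.hypot(P[...,0]-c0[0],P[...,1]-c0[1])-.03)<.0035)&(P[...,2]>.065)
    print(n,np.percentile(P[m][:,2],[0,1,3,5]).round(4),m.sum())
E
```

```text
time 8.3333
joint_positions [-0.2469, 0.5704, 0.2913, 2.2331, -0.425, 0.3868, 0.2886]
tcp_pos [0.4948, -0.0294, 0.0845]
tcp_rot [[0.1081, 0.9941, 0.0021], [0.9941, -0.1081, 0.0004], [0.0007, 0.002, -1.0]]
wrist_force [-0.4869, -0.9707, -0.9937]
moment [-0.0722, 0.2274, 0.0249]
width 0.0581
grip_force 64.463
(array([ 0.49524209, -0.03003982]), np.int64(103), np.float64(0.08511313555942285), np.float64(0.0999136783538565), np.float64(0.0008437366599860427))
scene1 [0.0651 0.0722 0.0873 0.0963] 1655
scene2 [0.0813 0.0867 0.0926 0.0975] 1679
scene3 [0.0782 0.0814 0.0867 0.0929] 1620
```

Call:
send_rows([
  {"ax": 0, "ay": 0, "az": 0, "dx": 0, "dy": 0, "dz": 0.1, "grip": 0.4},
  {"ax": 0, "ay": 0, "az": 0, "dx": 0, "dy": 0, "dz": 0, "grip": 0.4},
])

```text
time: 8.55
tcp_pos: [0.4948, -0.0294, 0.0836]
tcp_rot: [[0.108, 0.994, 0.002], [0.994, -0.108, 0.0], [0.001, 0.002, -1.0]]
wrist_force: [-0.2, -0.0, -0.2]
width: 0.0584
grip_force: 64.5
```

Call:
send_rows([
  {"ax": 0, "ay": 0, "az": 0, "dx": 0, "dy": 0, "dz": 0.1, "grip": 0.4},
  {"ax": 0, "ay": 0, "az": 0, "dx": 0, "dy": 0, "dz": 0, "grip": 0.4},
])

```text
time: 8.72
tcp_pos: [0.4948, -0.0294, 0.0829]
tcp_rot: [[0.108, 0.994, 0.002], [0.994, -0.108, 0.001], [0.001, 0.002, -1.0]]
wrist_force: [-0.5, -0.3, 3.6]
width: 0.0583
grip_force: 65.0
```

```bash
python3 s.py
```

```text
time 8.7167
joint_positions [-0.2443, 0.5733, 0.2881, 2.2337, -0.4272, 0.383, 0.2906]
tcp_pos [0.4948, -0.0294, 0.0829]
tcp_rot [[0.1082, 0.9941, 0.0022], [0.9941, -0.1082, 0.0007], [0.0009, 0.0021, -1.0]]
wrist_force [-0.4943, -0.2784, 3.6186]
moment [-0.0491, 0.2291, -0.0113]
width 0.0583
grip_force 65.0157
```

Contact is at TCP z 0.083, close to thread-start depth (the lands would be about 0.091). I'll turn back gently to check whether it has seated.

Call:
send_rows([
  {"ax": 0, "ay": 0, "az": -0.04, "dx": 0, "dy": 0, "dz": 0, "grip": 0.4},
  {"ax": 0, "ay": 0, "az": -0.04, "dx": 0, "dy": 0, "dz": 0, "grip": 0.4},
  {"ax": 0, "ay": 0, "az": 0, "dx": 0, "dy": 0, "dz": 0, "grip": 0.4},
])

```text
time: 8.97
tcp_pos: [0.4947, -0.0298, 0.0832]
tcp_rot: [[0.028, 1.0, 0.002], [1.0, -0.028, 0.001], [0.001, 0.002, -1.0]]
wrist_force: [-2.1, -0.6, 5.3]
width: 0.058
grip_force: 65.2
```

```bash
python3 s.py
```

```text
time 8.9667
joint_positions [-0.2291, 0.57, 0.268, 2.2332, -0.3976, 0.3794, 0.3421]
tcp_pos [0.4947, -0.0298, 0.0832]
tcp_rot [[0.0275, 0.9996, 0.0025], [0.9996, -0.0275, 0.0005], [0.0006, 0.0025, -1.0]]
wrist_force [-2.1459, -0.6048, 5.3364]
moment [-0.1567, 0.3088, 0.0276]
width 0.058
grip_force 65.1528
```

Call:
send_rows([
  {"ax": 0, "ay": 0, "az": -0.04, "dx": 0, "dy": 0, "dz": -0.02, "grip": 0.4},
  {"ax": 0, "ay": 0, "az": -0.04, "dx": 0, "dy": 0, "dz": -0.02, "grip": 0.4},
  {"ax": 0, "ay": 0, "az": 0, "dx": 0, "dy": 0, "dz": 0, "grip": 0.4},
])

```text
time: 9.22
tcp_pos: [0.4947, -0.0298, 0.0836]
tcp_rot: [[-0.052, 0.999, 0.002], [0.999, 0.052, 0.001], [0.0, 0.002, -1.0]]
wrist_force: [-1.9, -1.3, 4.8]
width: 0.0583
grip_force: 65.1
```

```bash
python3 s.py
```

```text
time 9.2167
joint_positions [-0.2148, 0.5668, 0.2484, 2.2325, -0.3681, 0.3771, 0.3923]
tcp_pos [0.4947, -0.0298, 0.0836]
tcp_rot [[-0.0524, 0.9986, 0.0024], [0.9986, 0.0524, 0.0005], [0.0004, 0.0024, -1.0]]
wrist_force [-1.9384, -1.2736, 4.7882]
moment [-0.1993, 0.3549, 0.0452]
width 0.0583
grip_force 65.0961
```

Call:
send_rows([
  {"ax": 0, "ay": 0, "az": -0.04, "dx": 0, "dy": 0, "dz": -0.02, "grip": 0.4},
  {"ax": 0, "ay": 0, "az": -0.04, "dx": 0, "dy": 0, "dz": -0.02, "grip": 0.4},
  {"ax": 0, "ay": 0, "az": 0, "dx": 0, "dy": 0, "dz": 0, "grip": 0.4},
])

```text
time: 9.47
tcp_pos: [0.494, -0.0297, 0.0838]
tcp_rot: [[-0.129, 0.992, 0.001], [0.992, 0.129, 0.001], [0.001, 0.001, -1.0]]
wrist_force: [-2.4, -0.7, 5.7]
width: 0.0584
grip_force: 65.1
```

```bash
python3 s.py | egrep 'tcp_pos|force|moment'
```

```text
tcp_pos [0.494, -0.0297, 0.0838]
wrist_force [-2.4038, -0.661, 5.7301]
moment [-0.0645, 0.5757, -0.3178]
grip_force 65.1372
```

Call:
send_rows([
  {"ax": 0, "ay": 0, "az": -0.04, "dx": 0, "dy": 0, "dz": -0.02, "grip": 0.4},
  {"ax": 0, "ay": 0, "az": -0.04, "dx": 0, "dy": 0, "dz": -0.02, "grip": 0.4},
  {"ax": 0, "ay": 0, "az": 0, "dx": 0, "dy": 0, "dz": 0, "grip": 0.4},
])

```text
time: 9.72
tcp_pos: [0.4937, -0.0293, 0.0838]
tcp_rot: [[-0.199, 0.98, 0.0], [0.98, 0.199, 0.003], [0.003, 0.001, -1.0]]
wrist_force: [-3.2, 2.3, 3.4]
width: 0.0582
grip_force: 64.6
```

```bash
python3 s.py | egrep 'tcp_pos|force|moment'
```

```text
tcp_pos [0.4937, -0.0293, 0.0838]
wrist_force [-3.2029, 2.2854, 3.3673]
moment [0.4795, 0.499, -2.0243]
grip_force 64.5897
```

ACW is now blocked (moment -2 N·m), so the cap is in the thread starts. Now I'll screw it clockwise.

Call:
send_rows([
  {"ax": 0, "ay": 0, "az": 0.08, "dx": 0, "dy": 0, "dz": 0, "grip": 0.4},
  {"ax": 0, "ay": 0, "az": 0.1, "dx": 0, "dy": 0, "dz": 0.05, "grip": 0.4},
  {"ax": 0, "ay": 0, "az": 0.1, "dx": 0, "dy": 0, "dz": 0.05, "grip": 0.4},
  {"ax": 0, "ay": 0, "az": 0.1, "dx": 0, "dy": 0, "dz": 0.05, "grip": 0.4},
  {"ax": 0, "ay": 0, "az": 0, "dx": 0, "dy": 0, "dz": 0, "grip": 0.4},
])

```text
time: 10.13
tcp_pos: [0.495, -0.0296, 0.0824]
tcp_rot: [[0.167, 0.986, 0.002], [0.986, -0.167, -0.001], [-0.0, 0.003, -1.0]]
wrist_force: [-1.5, -0.3, 5.1]
width: 0.0585
grip_force: 65.1
```

```bash
python3 s.py;python3 to.py .4946 -.0294 .08
```

```text
time 10.1333
joint_positions [-0.2567, 0.5766, 0.3047, 2.234, -0.4485, 0.3846, 0.2526]
tcp_pos [0.495, -0.0296, 0.0824]
tcp_rot [[0.1668, 0.986, 0.0025], [0.986, -0.1668, -0.0009], [-0.0004, 0.0026, -1.0]]
wrist_force [-1.5478, -0.3499, 5.0912]
moment [-0.076, 0.3029, -0.1539]
width 0.0585
grip_force 65.0702
tool shift cm [ 0.01 -0.05  0.24] tilt fix rotvec [ 0.0026  0.0004 -0.    ]
```

Call:
send_rows([
  {"ax": 0.002, "ay": 0, "az": 0.1, "dx": 0, "dy": -0.03, "dz": 0.045, "grip": 0.4},
  {"ax": 0, "ay": 0, "az": 0.1, "dx": 0, "dy": 0, "dz": 0.05, "grip": 0.4},
  {"ax": 0, "ay": 0, "az": 0.1, "dx": 0, "dy": 0, "dz": 0.045, "grip": 0.4},
  {"ax": 0, "ay": 0, "az": 0.1, "dx": 0, "dy": 0, "dz": 0.05, "grip": 0.4},
  {"ax": 0, "ay": 0, "az": 0.1, "dx": 0, "dy": 0, "dz": 0.045, "grip": 0.4},
])

```text
time: 10.55
tcp_pos: [0.4957, -0.0293, 0.0802]
tcp_rot: [[0.619, 0.786, 0.002], [0.786, -0.619, -0.0], [0.001, 0.002, -1.0]]
wrist_force: [0.9, -0.4, 3.1]
width: 0.0581
grip_force: 64.9
```

```bash
python3 s.py;python3 to.py .4946 -.0294 .08
```

```text
time 10.55
joint_positions [-0.3445, 0.6032, 0.4288, 2.237, -0.6255, 0.4143, -0.068]
tcp_pos [0.4957, -0.0293, 0.0802]
tcp_rot [[0.6188, 0.7856, 0.0023], [0.7856, -0.6188, -0.0002], [0.0013, 0.0019, -1.0]]
wrist_force [0.9141, -0.4049, 3.1268]
moment [-0.0589, -0.1051, 0.0962]
width 0.0581
grip_force 64.8667
tool shift cm [-0.07 -0.08  0.02] tilt fix rotvec [ 0.0019 -0.0013  0.    ]
```

Call:
send_rows([
  {"ax": 0, "ay": 0, "az": 0.1, "dx": -0.02, "dy": -0.03, "dz": 0.05, "grip": 0.4},
  {"ax": 0, "ay": 0, "az": 0.1, "dx": 0, "dy": 0, "dz": 0.05, "grip": 0.4},
  {"ax": 0, "ay": 0, "az": 0.1, "dx": 0, "dy": 0, "dz": 0.05, "grip": 0.4},
  {"ax": 0, "ay": 0, "az": 0.1, "dx": 0, "dy": 0, "dz": 0.05, "grip": 0.4},
  {"ax": 0, "ay": 0, "az": 0, "dx": 0, "dy": 0, "dz": 0, "grip": 0.4},
])

```text
time: 10.97
tcp_pos: [0.4955, -0.0296, 0.0782]
tcp_rot: [[0.875, 0.484, 0.002], [0.484, -0.875, -0.001], [0.001, 0.002, -1.0]]
wrist_force: [1.6, -0.5, 3.0]
width: 0.0582
grip_force: 65.0
```

```bash
python3 s.py;python3 to.py .4946 -.0294 .08
```

```text
time 10.9667
joint_positions [-0.4145, 0.6314, 0.5309, 2.2412, -0.7583, 0.4478, -0.3312]
tcp_pos [0.4955, -0.0296, 0.0782]
tcp_rot [[0.8749, 0.4843, 0.0021], [0.4843, -0.8749, -0.0012], [0.0013, 0.0021, -1.0]]
wrist_force [1.5706, -0.4985, 3.0421]
moment [-0.0802, -0.1703, -0.0309]
width 0.0582
grip_force 65.0404
tool shift cm [-0.07 -0.06 -0.18] tilt fix rotvec [ 0.0021 -0.0013  0.    ]
```

Call:
send_rows([
  {"ax": 0, "ay": 0, "az": 0.1, "dx": 0, "dy": 0, "dz": 0.05, "grip": 0.4},
  {"ax": 0, "ay": 0, "az": 0.1, "dx": 0, "dy": 0, "dz": 0.05, "grip": 0.4},
  {"ax": 0, "ay": 0, "az": 0.05, "dx": 0, "dy": 0, "dz": 0.01, "grip": 0.4},
  {"ax": 0, "ay": 0, "az": 0, "dx": 0, "dy": 0, "dz": 0, "grip": 0.4},
])

```text
time: 11.3
tcp_pos: [0.4954, -0.0298, 0.0772]
tcp_rot: [[0.967, 0.254, 0.002], [0.254, -0.967, -0.001], [0.002, 0.001, -1.0]]
wrist_force: [1.2, -0.6, 3.2]
width: 0.0584
grip_force: 65.0
```

```bash
python3 s.py
```

```text
time 11.3
joint_positions [-0.4563, 0.6516, 0.5946, 2.2433, -0.8348, 0.475, -0.5012]
tcp_pos [0.4954, -0.0298, 0.0772]
tcp_rot [[0.9671, 0.2543, 0.0022], [0.2543, -0.9671, -0.0009], [0.0019, 0.0014, -1.0]]
wrist_force [1.2468, -0.6107, 3.2197]
moment [-0.177, -0.3104, -0.0432]
width 0.0584
grip_force 65.0334
```

Call:
send_rows([
  {"ax": 0, "ay": 0, "az": 0.08, "dx": 0, "dy": 0, "dz": 0, "grip": 0.4},
  {"ax": 0, "ay": 0, "az": 0, "dx": 0, "dy": 0, "dz": 0, "grip": 0.4},
])

```text
time: 11.47
tcp_pos: [0.495, -0.0299, 0.0772]
tcp_rot: [[0.985, 0.175, 0.002], [0.175, -0.985, -0.001], [0.002, 0.001, -1.0]]
wrist_force: [1.2, -0.4, 4.0]
width: 0.0581
grip_force: 65.1
```

```bash
python3 s.py | egrep 'rot|tcp_pos|force|moment'
```

```text
tcp_pos [0.495, -0.0299, 0.0772]
tcp_rot [[0.9846, 0.1749, 0.0017], [0.1749, -0.9846, -0.0007], [0.0016, 0.0009, -1.0]]
wrist_force [1.2001, -0.3889, 4.0298]
moment [-0.2104, -0.2997, -0.0066]
grip_force 65.0797
```

Call:
send_rows([
  {"ax": 0, "ay": 0, "az": 0.08, "dx": 0, "dy": 0, "dz": 0.02, "grip": 0.4},
  {"ax": 0, "ay": 0, "az": 0, "dx": 0, "dy": 0, "dz": 0, "grip": 0.4},
])

```text
time: 11.63
tcp_pos: [0.4951, -0.03, 0.0771]
tcp_rot: [[0.995, 0.095, 0.002], [0.095, -0.995, -0.0], [0.002, 0.001, -1.0]]
wrist_force: [1.7, -0.1, 4.6]
width: 0.0585
grip_force: 65.2
```

```bash
python3 s.py | egrep 'rot|tcp_pos|force|moment'
```

```text
tcp_pos [0.4951, -0.03, 0.0771]
tcp_rot [[0.9955, 0.0951, 0.002], [0.0951, -0.9955, -0.0004], [0.0019, 0.0006, -1.0]]
wrist_force [1.7325, -0.1464, 4.5559]
moment [-0.1682, -0.2755, -0.08]
grip_force 65.2145
```

Call:
send_rows([
  {"ax": 0, "ay": 0, "az": 0.06, "dx": 0, "dy": 0, "dz": 0, "grip": 0.4},
  {"ax": 0, "ay": 0, "az": 0, "dx": 0, "dy": 0, "dz": 0, "grip": 0.4},
])

```text
time: 11.8
tcp_pos: [0.495, -0.0302, 0.0771]
tcp_rot: [[0.999, 0.036, 0.002], [0.036, -0.999, -0.001], [0.002, 0.001, -1.0]]
wrist_force: [1.1, -1.9, 5.1]
width: 0.0581
grip_force: 65.2
```

```bash
python3 s.py | egrep 'rot|tcp_pos|force|moment'
```

```text
tcp_pos [0.495, -0.0302, 0.0771]
tcp_rot [[0.9994, 0.0357, 0.0018], [0.0357, -0.9994, -0.0007], [0.0018, 0.0008, -1.0]]
wrist_force [1.1153, -1.8516, 5.0771]
moment [-0.3475, -0.3065, -0.0795]
grip_force 65.1544
```

Call:
send_rows([
  {"ax": 0, "ay": 0, "az": 0.08, "dx": 0, "dy": 0, "dz": 0, "grip": 0.4},
  {"ax": 0, "ay": 0, "az": 0, "dx": 0, "dy": 0, "dz": 0, "grip": 0.4},
])

```text
time: 11.97
tcp_pos: [0.4951, -0.0305, 0.077]
tcp_rot: [[0.999, -0.045, 0.002], [-0.045, -0.999, -0.001], [0.002, 0.001, -1.0]]
wrist_force: [2.2, -2.1, 3.4]
width: 0.0582
grip_force: 65.6
```

```bash
python3 s.py | egrep 'rot|tcp_pos|force|moment'
```

```text
tcp_pos [0.4951, -0.0305, 0.077]
tcp_rot [[0.999, -0.0453, 0.0021], [-0.0453, -0.999, -0.0015], [0.0021, 0.0014, -1.0]]
wrist_force [2.2299, -2.0599, 3.3834]
moment [-0.4803, -0.5258, -0.1564]
grip_force 65.5695
```

Call:
send_rows([
  {"ax": 0, "ay": 0, "az": 0.08, "dx": 0, "dy": 0, "dz": 0, "grip": 0.4},
  {"ax": 0, "ay": 0, "az": 0, "dx": 0, "dy": 0, "dz": 0, "grip": 0.4},
])

```text
time: 12.13
tcp_pos: [0.4953, -0.0309, 0.077]
tcp_rot: [[0.993, -0.118, 0.002], [-0.118, -0.993, -0.003], [0.002, 0.003, -1.0]]
wrist_force: [2.7, -3.8, 2.2]
width: 0.0583
grip_force: 66.9
```

```bash
python3 s.py | egrep 'joint_pos|rot|tcp_pos|force|moment'
```

```text
joint_positions [-0.5208, 0.6867, 0.6966, 2.2458, -0.9343, 0.526, -0.7727]
tcp_pos [0.4953, -0.0309, 0.077]
tcp_rot [[0.993, -0.1177, 0.0018], [-0.1177, -0.993, -0.0034], [0.0022, 0.0032, -1.0]]
wrist_force [2.6917, -3.8279, 2.1832]
moment [-0.9746, -0.6117, 0.9873]
grip_force 66.8715
```

Call:
send_rows([
  {"ax": 0, "ay": 0, "az": 0.06, "dx": 0, "dy": 0, "dz": 0, "grip": 0.4},
  {"ax": 0, "ay": 0, "az": 0, "dx": 0, "dy": 0, "dz": 0, "grip": 0.4},
])

```text
time: 12.3
tcp_pos: [0.494, -0.0307, 0.077]
tcp_rot: [[0.984, -0.176, -0.001], [-0.176, -0.984, -0.002], [-0.0, 0.003, -1.0]]
wrist_force: [0.5, -4.3, 6.4]
width: 0.0579
grip_force: 67.4
```

```bash
python3 s.py | egrep 'joint_pos|rot|tcp_pos|force|moment'
```

```text
joint_positions [-0.5305, 0.6925, 0.7125, 2.2474, -0.9476, 0.5366, -0.8167]
tcp_pos [0.494, -0.0307, 0.077]
tcp_rot [[0.9844, -0.1758, -0.0006], [-0.1758, -0.9844, -0.0024], [-0.0002, 0.0025, -1.0]]
wrist_force [0.5123, -4.2659, 6.3515]
moment [-0.9288, 0.0296, 1.3465]
grip_force 67.3926
```

Call:
send_rows([
  {"ax": 0, "ay": 0, "az": 0.06, "dx": 0, "dy": 0, "dz": 0, "grip": 0.4},
  {"ax": 0, "ay": 0, "az": 0, "dx": 0, "dy": 0, "dz": 0, "grip": 0.4},
])

```text
time: 12.47
tcp_pos: [0.4955, -0.0311, 0.077]
tcp_rot: [[0.972, -0.233, 0.002], [-0.233, -0.972, -0.004], [0.003, 0.004, -1.0]]
wrist_force: [3.3, -4.7, 3.4]
width: 0.0581
grip_force: 67.2
```

```bash
python3 s.py | egrep 'joint_pos|rot|tcp_pos|force|moment'
```

```text
joint_positions [-0.5402, 0.699, 0.7281, 2.2462, -0.9623, 0.5436, -0.8611]
tcp_pos [0.4955, -0.0311, 0.077]
tcp_rot [[0.9724, -0.2333, 0.0019], [-0.2333, -0.9724, -0.0043], [0.0029, 0.0037, -1.0]]
wrist_force [3.3163, -4.7057, 3.351]
moment [-1.0562, -0.6708, 1.5827]
grip_force 67.2083
```

The moment has levelled off at about 1.5 N·m, so the cap is wedged tight. Release, rise and check.

Call:
send_rows([
  {"ax": 0, "ay": 0, "az": -0.03, "dx": 0, "dy": 0, "dz": 0, "grip": 1},
  {"ax": 0, "ay": 0, "az": 0, "dx": 0, "dy": 0, "dz": 0, "grip": 1},
  {"ax": 0, "ay": 0, "az": 0, "dx": 0, "dy": 0, "dz": 0, "grip": 1},
  {"ax": 0, "ay": 0, "az": 0, "dx": 0, "dy": 0, "dz": 0, "grip": 1},
  {"ax": 0, "ay": 0, "az": 0, "dx": 0, "dy": 0, "dz": -1, "grip": 1},
])

```text
time: 12.88
tcp_pos: [0.4919, -0.0286, 0.0855]
tcp_rot: [[0.976, -0.216, -0.005], [-0.216, -0.976, 0.002], [-0.005, -0.001, -1.0]]
wrist_force: [-0.5, 0.5, 0.3]
width: 0.0855
grip_force: 0.0
```

Call:
send_rows([
  {"ax": 0, "ay": 0, "az": 0, "dx": 0, "dy": 0, "dz": -2, "grip": 1},
  {"ax": 0, "ay": 0, "az": 0, "dx": 0, "dy": 0, "dz": -2.5, "grip": 1},
  {"ax": 0, "ay": 0, "az": 0, "dx": 0, "dy": 0, "dz": -2.5, "grip": 1},
  {"ax": 0, "ay": 0, "az": 0, "dx": 0, "dy": 0, "dz": -2.5, "grip": 1},
  {"ax": 0, "ay": 0, "az": 0, "dx": 0, "dy": 0, "dz": 0, "grip": 1},
])

```text
time: 13.3
tcp_pos: [0.4956, -0.03, 0.1849]
tcp_rot: [[0.976, -0.216, 0.005], [-0.216, -0.976, 0.001], [0.005, -0.003, -1.0]]
wrist_force: [1.1, -0.2, 1.1]
width: 0.0857
grip_force: 0.0
```

```bash
python3 s.py; python3 - <<'E'
from workcell import get_image
from cap import *
d=get_image("scene");np.savez("scene4.npz",**d)
print(fitcap(d,[.495,-.029],.078,.092))
P=cloud(d);m=(np.hypot(P[...,0]-.495,P[...,1]+.029)<.022)&(P[...,2]>.085)&(P[...,2]<.12)
q=P[m];A=np.c_[q[:,:2]-[.495,-.029],np.ones(len(q))];print("top plane",np.linalg.lstsq(A,q[:,2],rcond=None)[0].round(4),len(q))
# shutter: darker region on housing top
a=np.radians(3.6);O=np.array([.5747-.005*np.cos(a),-.0234-.005*np.sin(a)])
X=(P[...,:2]-O)@np.array([[np.cos(a),-np.sin(a)],[np.sin(a),np.cos(a)]])
g=d["frame"].mean(2);s=(abs(P[...,2]-.06)<.006)
for x in np.arange(.005,.13,.005):
    k=s&(abs(X[...,0]-x)<.0025)&(abs(X[...,1])<.02);print(round(x,3),k.sum(),g[k].mean().round() if k.any() else None,end=" | ")
c=d["frame"][90:280,190:360];cv2.imwrite("pics/m4.png",np.clip(cv2.resize(c,None,fx=3,fy=3,interpolation=2)[:,:,::-1]*1.8,0,255).astype(np.uint8))
E
```

```text
time 13.3
joint_positions [-0.7197, 0.5592, 0.9763, 2.1867, -0.7082, 0.7463, -1.0516]
tcp_pos [0.4956, -0.03, 0.1849]
tcp_rot [[0.9764, -0.2159, 0.0053], [-0.2159, -0.9764, 0.0015], [0.0048, -0.0026, -1.0]]
wrist_force [1.0793, -0.1883, 1.0625]
moment [-0.017, -0.0113, -0.0357]
width 0.0857
grip_force 0.0
(array([ 0.49345807, -0.03027751]), np.int64(110), np.float64(0.07806056643727377), np.float64(0.09193436519251082), np.float64(0.000500735694656293))
top plane [0.0004 0.006  0.0993] 216
0.005 32 97.0 | 0.01 46 76.0 | 0.015 4 90.0 | 0.02 2 63.0 | 0.025 0 None | 0.03 2 65.0 | 0.035 0 None | 0.04 2 25.0 | 0.045 0 None | 0.05 1 72.0 | 0.055 9 83.0 | 0.06 34 61.0 | 0.065 40 58.0 | 0.07 38 60.0 | 0.075 37 60.0 | 0.08 35 59.0 | 0.085 36 58.0 | 0.09 37 60.0 | 0.095 36 63.0 | 0.1 33 63.0 | 0.105 40 62.0 | 0.11 5 141.0 | 0.115 2 141.0 | 0.12 29 140.0 | 0.125 41 140.0 |
```

View pics/m4.png

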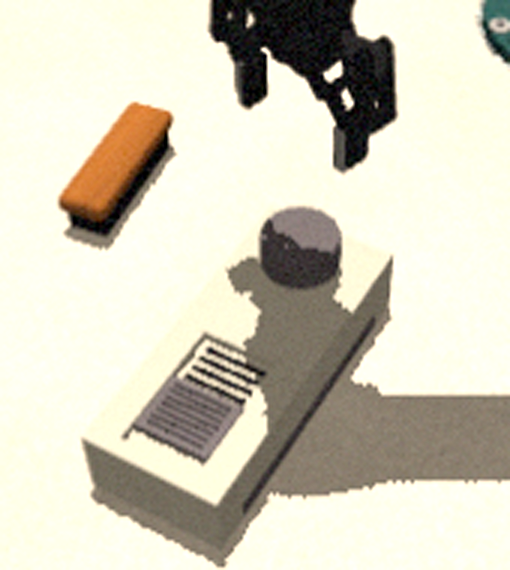

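The cap sits level with its top at z≈0.099, so it is home. The shutter spans unit x 0.057 to 0.108. I'll close the fingers, align with the housing and move over the plate.

Call:
send_rows([
  {"ax": 0, "ay": 0, "az": -0.094, "dx": 0, "dy": 0, "dz": 0, "grip": 0},
  {"ax": 0, "ay": 0, "az": -0.094, "dx": 0, "dy": 0, "dz": 0, "grip": 0},
  {"ax": 0, "ay": 0, "az": -0.094, "dx": 0, "dy": 0, "dz": 0, "grip": 0},
  {"ax": 0, "ay": 0, "az": 0, "dx": 0, "dy": 0, "dz": 0, "grip": 0},
  {"ax": 0, "ay": 0, "az": 0, "dx": 3.3, "dy": 0, "dz": 0, "grip": 0},
])

```text
time: 13.77
tcp_pos: [0.5182, -0.0273, 0.1797]
tcp_rot: [[0.998, 0.058, -0.012], [0.058, -0.998, 0.006], [-0.012, -0.006, -1.0]]
wrist_force: [0.3, 0.4, -0.9]
width: 0.0256
grip_force: 0.0
```

Call:
send_rows([
  {"ax": 0, "ay": 0, "az": 0, "dx": 3.3, "dy": 0, "dz": 0, "grip": 0},
  {"ax": 0, "ay": 0, "az": 0, "dx": 3.3, "dy": 0, "dz": 0, "grip": 0},
  {"ax": 0, "ay": 0, "az": 0, "dx": 3.3, "dy": 0, "dz": 0, "grip": 0},
  {"ax": 0, "ay": 0, "az": 0, "dx": 3.3, "dy": 0, "dz": 0, "grip": 0},
  {"ax": 0, "ay": 0, "az": 0, "dx": 0, "dy": 0, "dz": 0, "grip": 0},
])

```text
time: 14.18
tcp_pos: [0.6649, -0.017, 0.1803]
tcp_rot: [[0.998, 0.067, 0.004], [0.067, -0.998, -0.0], [0.004, 0.0, -1.0]]
wrist_force: [0.2, 0.6, 0.2]
width: 0.0002
grip_force: 0.0
```

Call:
send_rows([
  {"ax": 0, "ay": 0, "az": 0, "dx": 0, "dy": 0, "dz": 0, "grip": 0},
])

```text
time: 14.27
tcp_pos: [0.6592, -0.0183, 0.1799]
tcp_rot: [[0.998, 0.064, -0.002], [0.064, -0.998, 0.001], [-0.002, -0.001, -1.0]]
wrist_force: [-1.7, 0.3, -0.5]
width: 0.0004
grip_force: 0.0
```

```bash
python3 s.py; python3 to.py .6595 -.018 .07
```

```text
time 14.2667
joint_positions [-0.5699, 0.7202, 0.8395, 1.827, -0.6723, 0.9085, -0.9226]
tcp_pos [0.6592, -0.0183, 0.1799]
tcp_rot [[0.9979, 0.0643, -0.0021], [0.0643, -0.9979, 0.0005], [-0.0021, -0.0006, -1.0]]
wrist_force [-1.6969, 0.2692, -0.4549]
moment [0.0596, 0.0396, 0.0051]
width 0.0004
grip_force 0.0
tool shift cm [ 0.06 -0.02 10.99] tilt fix rotvec [-0.0006  0.0021  0.    ]
```

Call:
send_rows([
  {"ax": 0, "ay": 0, "az": 0, "dx": 0, "dy": 0, "dz": 2.5, "grip": 0},
  {"ax": 0, "ay": 0, "az": 0, "dx": 0, "dy": 0, "dz": 2.5, "grip": 0},
  {"ax": 0, "ay": 0, "az": 0, "dx": 0, "dy": 0, "dz": 2.5, "grip": 0},
  {"ax": 0, "ay": 0, "az": 0, "dx": 0, "dy": 0, "dz": 2.5, "grip": 0},
  {"ax": 0, "ay": 0, "az": 0, "dx": 0, "dy": 0, "dz": 0.5, "grip": 0},
])

```text
time: 14.68
tcp_pos: [0.6532, -0.0179, 0.0721]
tcp_rot: [[0.998, 0.062, -0.01], [0.062, -0.998, 0.002], [-0.01, -0.003, -1.0]]
wrist_force: [-0.8, 1.1, 0.3]
width: -0.0003
grip_force: 0.0
```

Call:
send_rows([
  {"ax": 0, "ay": 0, "az": 0, "dx": 0, "dy": 0, "dz": 0, "grip": 0},
  {"ax": 0, "ay": 0, "az": 0, "dx": 0, "dy": 0, "dz": 0, "grip": 0},
])

```text
time: 14.85
tcp_pos: [0.6577, -0.0193, 0.0771]
tcp_rot: [[0.998, 0.063, -0.001], [0.063, -0.998, 0.001], [-0.001, -0.001, -1.0]]
wrist_force: [0.2, 0.6, -0.1]
width: -0.0001
grip_force: 0.0
```

```bash
python3 s.py; python3 to.py .6595 -.018 .06
```

```text
time 14.85
joint_positions [-0.4963, 0.8299, 0.7191, 1.8809, -0.7985, 0.7468, -0.8244]
tcp_pos [0.6577, -0.0193, 0.0771]
tcp_rot [[0.998, 0.0628, -0.001], [0.0628, -0.998, 0.0006], [-0.0009, -0.0007, -1.0]]
wrist_force [0.1564, 0.5986, -0.0787]
moment [0.0237, -0.0401, -0.0085]
width -0.0001
grip_force 0.0
tool shift cm [ 0.19 -0.12  1.71] tilt fix rotvec [-0.0007  0.0009  0.    ]
```

Call:
send_rows([
  {"ax": 0, "ay": 0, "az": 0, "dx": 0.1, "dy": 0, "dz": 0.8, "grip": 0},
  {"ax": 0, "ay": 0, "az": 0, "dx": 0, "dy": 0, "dz": 0.6, "grip": 0},
  {"ax": 0, "ay": 0, "az": 0, "dx": 0, "dy": 0, "dz": 0, "grip": 0},
  {"ax": 0, "ay": 0, "az": 0, "dx": 0, "dy": 0, "dz": 0, "grip": 0},
])

```text
time: 15.18
tcp_pos: [0.6594, -0.0186, 0.0627]
tcp_rot: [[0.998, 0.064, -0.0], [0.064, -0.998, 0.001], [-0.0, -0.001, -1.0]]
wrist_force: [-0.4, -0.4, 0.4]
width: 0.0004
grip_force: 0.0
```

Call:
send_rows([
  {"ax": 0, "ay": 0, "az": 0, "dx": 0, "dy": 0, "dz": 0.15, "grip": 0},
  {"ax": 0, "ay": 0, "az": 0, "dx": 0, "dy": 0, "dz": 0, "grip": 0},
])

```text
time: 15.35
tcp_pos: [0.6596, -0.0187, 0.0613]
tcp_rot: [[0.998, 0.064, -0.0], [0.064, -0.998, 0.001], [0.0, -0.001, -1.0]]
wrist_force: [0.1, -0.4, -0.3]
width: -0.0001
grip_force: 0.0
```

Call:
send_rows([
  {"ax": 0, "ay": 0, "az": 0, "dx": 0, "dy": 0, "dz": 0.15, "grip": 0},
  {"ax": 0, "ay": 0, "az": 0, "dx": 0, "dy": 0, "dz": 0, "grip": 0},
])

```text
time: 15.52
tcp_pos: [0.66, -0.0188, 0.0602]
tcp_rot: [[0.998, 0.064, 0.001], [0.064, -0.998, 0.001], [0.001, -0.001, -1.0]]
wrist_force: [-0.2, -0.1, 3.3]
width: -0.0003
grip_force: 1.5
```

Contact at z=0.060. I'll press a little more, then drag.

Call:
send_rows([
  {"ax": 0, "ay": 0, "az": 0, "dx": 0, "dy": 0, "dz": 0.07, "grip": 0},
  {"ax": 0, "ay": 0, "az": 0, "dx": 0, "dy": 0, "dz": 0, "grip": 0},
])

```text
time: 15.68
tcp_pos: [0.6603, -0.0188, 0.0601]
tcp_rot: [[0.998, 0.064, 0.001], [0.064, -0.998, 0.001], [0.001, -0.001, -1.0]]
wrist_force: [-1.8, 0.4, 6.6]
width: -0.0004
grip_force: 3.3
```

Call:
send_rows([
  {"ax": 0, "ay": 0, "az": 0, "dx": -0.3, "dy": 0, "dz": 0, "grip": 0},
  {"ax": 0, "ay": 0, "az": 0, "dx": -0.4, "dy": 0, "dz": 0, "grip": 0},
  {"ax": 0, "ay": 0, "az": 0, "dx": -0.4, "dy": 0, "dz": 0, "grip": 0},
])

```text
time: 15.93
tcp_pos: [0.6503, -0.0195, 0.0602]
tcp_rot: [[0.998, 0.064, 0.004], [0.064, -0.998, 0.001], [0.004, -0.001, -1.0]]
wrist_force: [1.1, 1.0, 5.2]
width: 0.0001
grip_force: 2.8
```

```bash
python3 s.py; python3 - <<'E'
from workcell import get_image
from h import *
d=get_image("scene")
P=cloud(d);a=np.radians(3.6);O=np.array([.5747-.005*np.cos(a),-.0234-.005*np.sin(a)])
X=(P[...,:2]-O)@np.array([[np.cos(a),-np.sin(a)],[np.sin(a),np.cos(a)]])
g=d["frame"].mean(2);s=(abs(P[...,2]-.06)<.006)
for x in np.arange(.005,.13,.005):
    k=s&(abs(X[...,0]-x)<.0025)&(X[...,1]>.012)&(X[...,1]<.025);print(round(x,3),k.sum(),g[k].mean().round() if k.any() else None,end=" | ")
E
```

```text
time 15.9333
joint_positions [-0.4841, 0.8398, 0.6926, 1.9062, -0.8264, 0.7041, -0.7953]
tcp_pos [0.6503, -0.0195, 0.0602]
tcp_rot [[0.9979, 0.0644, 0.0036], [0.0644, -0.9979, 0.0007], [0.0036, -0.0005, -1.0]]
wrist_force [1.0658, 1.0368, 5.2337]
moment [0.1019, -0.269, -0.0102]
width 0.0001
grip_force 2.7876
0.005 7 121.0 | 0.01 1 54.0 | 0.015 0 None | 0.02 0 None | 0.025 0 None | 0.03 0 None | 0.035 0 None | 0.04 0 None | 0.045 0 None | 0.05 8 75.0 | 0.055 9 72.0 | 0.06 14 69.0 | 0.065 11 61.0 | 0.07 12 32.0 | 0.075 11 25.0 | 0.08 13 27.0 | 0.085 12 29.0 | 0.09 14 29.0 | 0.095 11 36.0 | 0.1 1 68.0 | 0.105 4 68.0 | 0.11 1 68.0 | 0.115 2 68.0 | 0.12 10 68.0 | 0.125 13 68.0 |
```

The plate follows (its trailing edge went from 0.108 to 0.097). I'll keep dragging to the stop.

Call:
send_rows([
  {"ax": 0, "ay": 0, "az": 0, "dx": -0.5, "dy": 0, "dz": 0.02, "grip": 0},
  {"ax": 0, "ay": 0, "az": 0, "dx": -0.5, "dy": 0, "dz": 0.01, "grip": 0},
  {"ax": 0, "ay": 0, "az": 0, "dx": -0.5, "dy": 0, "dz": 0, "grip": 0},
  {"ax": 0, "ay": 0, "az": 0, "dx": -0.5, "dy": 0, "dz": 0, "grip": 0},
  {"ax": 0, "ay": 0, "az": 0, "dx": -0.5, "dy": 0, "dz": 0, "grip": 0},
])

```text
time: 16.4
tcp_pos: [0.6255, -0.0212, 0.0601]
tcp_rot: [[0.998, 0.064, 0.004], [0.064, -0.998, 0.001], [0.004, -0.0, -1.0]]
wrist_force: [0.7, 1.5, 6.0]
width: -0.0003
grip_force: 3.5
```

```bash
python3 s.py | egrep 'tcp_pos|force|moment'
```

```text
tcp_pos [0.6255, -0.0212, 0.0601]
wrist_force [0.709, 1.4724, 6.0489]
moment [0.215, -0.2287, -0.0303]
grip_force 3.4995
```

Call:
send_rows([
  {"ax": 0, "ay": 0, "az": 0, "dx": -0.3, "dy": 0, "dz": 0, "grip": 0},
  {"ax": 0, "ay": 0, "az": 0, "dx": -0.3, "dy": 0, "dz": 0, "grip": 0},
  {"ax": 0, "ay": 0, "az": 0, "dx": 0, "dy": 0, "dz": 0, "grip": 0},
])

```text
time: 16.65
tcp_pos: [0.6186, -0.0217, 0.0601]
tcp_rot: [[0.998, 0.064, 0.003], [0.064, -0.998, 0.001], [0.003, -0.001, -1.0]]
wrist_force: [-1.0, 0.6, 7.9]
width: 0.0001
grip_force: 4.2
```

```bash
python3 s.py | egrep 'tcp_pos|force|moment'
```

```text
tcp_pos [0.6186, -0.0217, 0.0601]
wrist_force [-0.963, 0.6327, 7.9104]
moment [0.1722, 0.1475, -0.0065]
grip_force 4.1586
```

Call:
send_rows([
  {"ax": 0, "ay": 0, "az": 0, "dx": -0.3, "dy": 0, "dz": 0, "grip": 0},
  {"ax": 0, "ay": 0, "az": 0, "dx": 0, "dy": 0, "dz": 0, "grip": 0},
])

```text
time: 16.82
tcp_pos: [0.6166, -0.0219, 0.0601]
tcp_rot: [[0.998, 0.064, 0.004], [0.064, -0.998, 0.001], [0.004, -0.0, -1.0]]
wrist_force: [0.6, -0.1, 7.0]
width: -0.0002
grip_force: 3.4
```

```bash
python3 s.py | egrep 'tcp_pos|force|moment'
```

```text
tcp_pos [0.6166, -0.0219, 0.0601]
wrist_force [0.6438, -0.0842, 6.9812]
moment [0.1247, -0.2904, -0.0296]
grip_force 3.4018
```

Call:
send_rows([
  {"ax": 0, "ay": 0, "az": 0, "dx": -0.2, "dy": 0, "dz": 0.03, "grip": 0},
  {"ax": 0, "ay": 0, "az": 0, "dx": -0.2, "dy": 0, "dz": 0, "grip": 0},
])

```text
time: 16.98
tcp_pos: [0.6149, -0.0222, 0.0601]
tcp_rot: [[0.998, 0.064, 0.008], [0.064, -0.998, -0.0], [0.008, 0.001, -1.0]]
wrist_force: [3.8, 1.5, 5.3]
width: -0.0002
grip_force: 2.7
```

```bash
python3 s.py | egrep 'tcp_pos|force|moment'
```

```text
tcp_pos [0.6149, -0.0222, 0.0601]
wrist_force [3.8342, 1.463, 5.2866]
moment [0.1374, -0.8821, 0.0404]
grip_force 2.6892
```

Call:
send_rows([
  {"ax": 0, "ay": 0, "az": 0, "dx": -0.2, "dy": 0, "dz": 0.02, "grip": 0},
  {"ax": 0, "ay": 0, "az": 0, "dx": -0.2, "dy": 0, "dz": 0, "grip": 0},
])

```text
time: 17.15
tcp_pos: [0.6114, -0.0226, 0.0601]
tcp_rot: [[0.998, 0.064, 0.009], [0.064, -0.998, -0.001], [0.009, 0.001, -1.0]]
wrist_force: [4.6, 0.7, 6.4]
width: -0.0003
grip_force: 3.0
```

```bash
python3 s.py | egrep 'tcp_pos|force|moment'
```

```text
tcp_pos [0.6114, -0.0226, 0.0601]
wrist_force [4.6065, 0.6924, 6.3516]
moment [0.0828, -1.02, -0.0203]
grip_force 2.9524
```

Call:
send_rows([
  {"ax": 0, "ay": 0, "az": 0, "dx": -0.2, "dy": 0, "dz": 0, "grip": 0},
  {"ax": 0, "ay": 0, "az": 0, "dx": -0.2, "dy": 0, "dz": 0, "grip": 0},
])

```text
time: 17.32
tcp_pos: [0.6074, -0.023, 0.0601]
tcp_rot: [[0.998, 0.064, 0.009], [0.064, -0.998, -0.001], [0.009, 0.001, -1.0]]
wrist_force: [5.5, 0.9, 5.6]
width: -0.0001
grip_force: 2.9
```

```bash
python3 s.py | egrep 'tcp_pos|force|moment'
```

```text
tcp_pos [0.6074, -0.023, 0.0601]
wrist_force [5.4872, 0.9107, 5.6004]
moment [0.1298, -1.045, 0.0001]
grip_force 2.9371
```

Horizontal force rose to about 5 N with the tip slipping, so the shutter is at its stop. Lift away and check.

Call:
send_rows([
  {"ax": 0, "ay": 0, "az": 0, "dx": 0, "dy": 0, "dz": -1, "grip": 0},
  {"ax": 0, "ay": 0, "az": 0, "dx": 0, "dy": 0, "dz": -2.5, "grip": 0},
  {"ax": 0, "ay": 0, "az": 0, "dx": 0, "dy": 0, "dz": -3, "grip": 0},
  {"ax": 0, "ay": 0, "az": 0, "dx": 0, "dy": 0, "dz": -3, "grip": 0},
  {"ax": 0, "ay": 0, "az": 0, "dx": 0, "dy": 0, "dz": -3, "grip": 0},
])

```text
time: 17.73
tcp_pos: [0.6011, -0.0226, 0.1841]
tcp_rot: [[0.998, 0.064, -0.003], [0.064, -0.998, 0.001], [-0.003, -0.001, -1.0]]
wrist_force: [0.3, -0.6, 0.2]
width: 0.0003
grip_force: 0.0
```

Call:
send_rows([
  {"ax": 0, "ay": 0, "az": 0, "dx": 0, "dy": 3, "dz": -2, "grip": 0},
  {"ax": 0, "ay": 0, "az": 0, "dx": 0, "dy": 3, "dz": -2, "grip": 0},
  {"ax": 0, "ay": 0, "az": 0, "dx": 0, "dy": 3, "dz": 0, "grip": 0},
  {"ax": 0, "ay": 0, "az": 0, "dx": 0, "dy": 0, "dz": 0, "grip": 0},
  {"ax": 0, "ay": 0, "az": 0, "dx": 0, "dy": 0, "dz": 0, "grip": 0},
])

```text
time: 18.15
tcp_pos: [0.6071, -0.1149, 0.2238]
tcp_rot: [[0.998, 0.059, -0.001], [0.059, -0.998, 0.0], [-0.001, -0.0, -1.0]]
wrist_force: [0.3, -0.4, -0.6]
width: -0.0002
grip_force: 0.0
```

```bash
python3 s.py; python3 - <<'E'
from workcell import get_image
from h import *
d=get_image("scene")
P=cloud(d);a=np.radians(3.6);O=np.array([.5747-.005*np.cos(a),-.0234-.005*np.sin(a)])
X=(P[...,:2]-O)@np.array([[np.cos(a),-np.sin(a)],[np.sin(a),np.cos(a)]])
g=d["frame"].mean(2);s=(abs(P[...,2]-.06)<.006)
for x in np.arange(.0,.13,.005):
    k=s&(abs(X[...,0]-x)<.0025)&(abs(X[...,1])<.02);print(round(x,3),k.sum(),g[k].mean().round() if k.any() else None,end=" | ")
m=(np.hypot(P[...,0]-.495,P[...,1]+.029)<.022)&(P[...,2]>.085)&(P[...,2]<.12);print("captop",np.median(P[m][:,2]))
t=get_image("top")
o=[cv2.resize(f,(w,400),interpolation=2) for f,w in((d["frame"][90:290,190:360],340),(t["frame"][60:340,80:450],458))]
cv2.imwrite("pics/m5.png",np.clip(np.hstack(o)[:,:,::-1]*1.5,0,255).astype(np.uint8))
E
```

```text
time 18.15
joint_positions [-0.4735, 0.6216, 0.8917, 1.8901, -0.6036, 0.9249, -0.8022]
tcp_pos [0.6071, -0.1149, 0.2238]
tcp_rot [[0.9982, 0.0594, -0.0006], [0.0594, -0.9982, 0.0004], [-0.0006, -0.0004, -1.0]]
wrist_force [0.3395, -0.3813, -0.6412]
moment [0.0604, -0.1026, -0.0138]
width -0.0002
grip_force 0.0
0.0 34 139.0 | 0.005 30 139.0 | 0.01 42 100.0 | 0.015 27 70.0 | 0.02 32 57.0 | 0.025 33 56.0 | 0.03 30 57.0 | 0.035 32 58.0 | 0.04 38 52.0 | 0.045 34 44.0 | 0.05 36 33.0 | 0.055 35 21.0 | 0.06 43 31.0 | 0.065 21 43.0 | 0.07 0 None | 0.075 1 63.0 | 0.08 0 None | 0.085 0 None | 0.09 3 64.0 | 0.095 5 63.0 | 0.1 7 64.0 | 0.105 4 64.0 | 0.11 6 64.0 | 0.115 2 64.0 | 0.12 32 63.0 | 0.125 39 63.0 | captop 0.09927333617716574
```

View pics/m5.png

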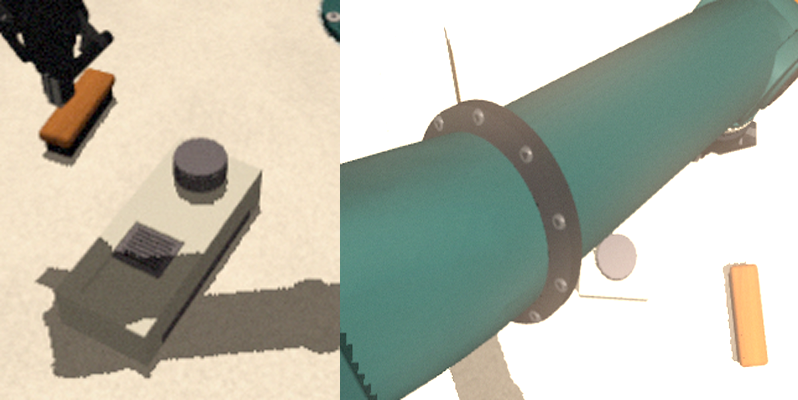

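The left view shows the cap level on the neck (crop 200,165). The shutter is at (150,245), covering all slots up to the neck-side end of the recess, with the robot clear of everything.

```bash
python3 -c "
from workcell import manip;print(manip.close_job())"
```

```text
the job is handed in; nothing more can be done
None
```

The cap is screwed fully home and wedged tight, the vent shutter is shut against its stop, the robot touched neither the tin, the brush nor the shoe box, and the job was handed in at about 18 s.

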